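# Set up the bench slide stainer for a run

### The job

Get the bench stainer ready for a run: lift the loose bottle carousel by its grip bar, fit its square hole squarely over the machine's square spindle so that it sits fully home, and turn the grip bar clockwise as far as it goes, to the locked marks. Only once the carousel is locked, stand every stain dropper bottle on the worktop upright in a carousel cup, one to a cup; also pull out the machine's drawer, lay the box of cover glasses flat in it and push the drawer fully shut again. Leave the small dish, the tape roll and the marker where they are.

Things in the scene. Friction and masses are not known exactly. Their poses are not given: they have to be found in the camera images.
- carousel_grip (a point): Centre of the black grip bar on top of the loose carousel's lock collar, on its axis, 62 mm above its underside; z up. Bar: 46 mm along x (white line on top), 14 mm thick along y, 23 mm high (11 mm above and below this point), on a black collar 48 mm across whose top is 12 mm below this point. Carry the carousel by this bar: 0.41 kg, balanced on its axis.
- carousel_bore (a point): Centre of the carousel's flat underside; z up, x and y square to the sides of its square hole: 17.6 mm wide, through the plate and hub (21 mm) and the collar's steel jaws above. White round plate 144 mm across, 6 mm thick, with four cups. Any quarter turn fits the spindle. To go on, plate and collar (joint at 0 to 0.05) must be square to it within 5 degrees and within 1 mm of its centre.
- lock_collar (a joint): Turn of the captive lock collar with its bar relative to the carousel, rad: 0 = open stop, bar along the carousel's x axis, in line with two cups; grows clockwise seen from above to 0.80 = locked stop, bar along the two black lines between cups. Needs 0.06 N m, stays where left. On the spindle it turns only when fully home: its jaws then close under the spindle's head, so that the carousel cannot lift off.
- cup0 (a point): Centre of the floor of a cup of the carousel, on the carousel's +x side; z up. All four cups are alike: axis 48 mm from the carousel's, 36 mm across inside, wall 3 mm thick and 22 mm high above this floor, slightly flared; the floor is 6 mm above the carousel's underside.
- cup1 (a point): The same for the cup on the carousel's +y side.
- cup2 (a point): The same for the cup on its -x side.
- cup3 (a point): The same for the cup on its -y side.
- spindle_seat (a point): Centre of the steel seat, 48 mm across, 52 mm above the worktop, on which the carousel's underside rests when home; x and y square to the spindle's sides, z up. The spindle does not turn; it rises 44.5 mm above this point: square, 16 mm wide, with a round neck 14 mm thick from 22 to 33 mm; the top 4.5 mm taper to 10 mm wide.
- stainer: The machine, fixed; origin on the spindle's axis at worktop level, z up, its front with the drawer to -x. White housing 46 mm high, 184 mm wide (y), from x = -0.117 to 0.117. Along its rear, from x = 0.085, a console 99 mm high. Bottles in the front cups reach 146 mm above the worktop, 50 mm behind the housing's front edge: mind the wrist when reaching to the drawer.
- drawer (a joint): How far the drawer at the machine's front stands open, m: 0 shut, 0.065 fully open; it starts shut or a little open. It slides with about 1.5 N and stays where it is left.
- drawer_floor (a point): Centre of the drawer's inner floor, 9 mm above the worktop, moving with it; x points into the machine (the way it shuts), y as the machine's, z up. Inside 67 mm (x) by 88 mm (y); sides 13 mm, front 27 mm high above the floor. It shuts under the deck, 27 mm above this floor, whose edge is at the machine's x = -0.117: open 60 mm, the floor is bare from its front to 25 mm past this point.
- drawer_knob (a point): On the axis of the drawer's round pull knob, 21 mm above the worktop, 12 mm in front of the drawer's face; axes as drawer_floor. The knob is 18 mm across, the head reaching from 5 mm behind this point (+x) to 8 mm in front of it, on a 12 mm neck; it can be pinched from above across y. The face is 100 mm wide, 5 to 36 mm above the worktop. Pull along -x to open; push knob or face along +x to shut.
- stain_red_mid (a point): Stain dropper bottle, standing, 88 mm tall, 55 g: glass 32 mm across up to 39 mm, shoulder narrowing to 17 mm at 58 mm up, black rubber bulb 14 to 16 mm across from 62 to 80 mm, rounded off above. Can be carried by the firm bulb or the glass. This point: on its axis, 44 mm above its foot; z up the bottle. May be absent (None).
- stain_blue_mid (a point): Another such bottle, the same shape and size; may be absent.
- iodine_mid (a point): Another such bottle, the same shape and size; may be absent.
- cover_box_mid (a point): Centre (9 mm above its underside) of the small white box of cover glasses: 35 mm (x) by 29 mm (y) by 18 mm high, 60 g, lying flat, z up; grasp it across y.
- stereo_microscope: Fixed obstacle: stereo microscope, 250 mm (x) by 200 mm (y), 284 mm high; origin at the centre of its underside. Keep clear of it. The shelf behind the worktop begins at x = 0.70, its underside 0.2 m up: keep hand and wrist clear of it.
- petri_small: Bystander: small shallow glass dish, 65 mm across, 17 mm high; leave it alone. Origin at its underside.
- tape: Bystander: roll of tape, 58 mm across, 19 mm high; leave it alone. Origin at its underside.
- marker: Bystander: felt marker lying flat, 135 mm long, 11 mm high; leave it alone. Origin at its underside.
Not all that is in view belongs to the job. What is shaped like the part that bears stain_blue_mid but orange is not meant.

How it is judged:
By the outcome, as a careful person would: the job done as asked, in the order asked, and still so for the second after the job is handed in, with the robot touching nothing.
Of stain_red, stain_blue, iodine only 2 to 3 are there at a start; the rules pass over those that are not, and their reading is None.
At some moment in a run one of carousel, cover_box may be knocked a few centimetres aside while the robot is not near it.
Once in a run the grip may slacken for a moment while it holds something.
It also fails if it takes over 208 s, if anything falls off the work surface, if the arm or the gripper's body presses on something with over 40 N, if the wrist force passes 120 N, or if a joint passes its speed limit or range.

### The arm

A 7-joint arm with a two-finger parallel gripper is mounted at the origin on a cart in front of the work surface, level with it; the furniture and walls round the work are solid. World frame = base frame: x ahead of the robot, y to its left, z up, the work surface at z = 0. Lengths are in m, angles in rad, forces in N, time in s.
With the tool pointing down it reaches from about 0.4 to 0.875 m from the base axis. Payload 6.5 kg.
Tool frame: the origin (TCP) lies at the centre of the arm's flange, where the gripper is bolted on; the fingertips stand 166 mm ahead of it and the grasp point (between the pads) lies 147 mm ahead of it (ctrl.tip_extent is the x of the fingertips in the tool frame, in m); x points along the fingers, y is the direction in which the jaws open and shut, and the axes are right-handed (so a half turn about x gives the same grasp; the last joint's range is limited). The gripper opens to 88 mm and grips with 3 to 60 N. Pads are 18 mm wide; open, the fingers measure 123 mm over their backs; the gripper's body (75 mm by 187 mm) begins 45 mm behind the grasp point.
Start: joints at [-1.19, 0.536, -0.004, 1.538, 0.003, 1.067, -0.071], TCP at [0.281, 0.586, 0.405] pointing down, gripper open.
Joint ranges: [-2.7, 2.7], [-0.37, 2.16], [-1.27, 1.26], [0.24, 2.4], [-1.31, 4.45], [0.19, 1.91], [-2.76, 2.76]. Speed limits (rad/s): [2.39, 2.39, 3.14, 3.14, 3.14, 3.14, 3.14].

### API

Orientations are given as a rotation vector (axis times angle).
In Python, from workcell import ctrl, optics, job gives the robot as it stands.
- The arm moves only by the tool carry_out, never from a script. Its argument "commands" is a list of rows, each a list of 7 numbers: the shift along the tool's x, y, z in m, then the turn, a rotation vector about the tool's x, y, z in degrees, then the finger opening in m, from 0 to 0.0881. A call has 1 to 20 rows; each row is the pose to reach, as a shift and turn from the pose measured when the call began, along the tool's axes at that moment; what a row does not reach only later rows make up. A row lasts 1/8 s, in which the tool goes at most 62.5 mm and 10.7 degrees, less where a joint would pass 70% of its speed; a pose out of reach is approached as far as the arm can. A call with a gripper value outside its range is refused whole. The fingers move at their own pace and stop on an object; "newtons" is the grip in N (left out, the last holds). Time passes only in rows, so rows that repeat a pose let the fingers close. It gives the time, the measured TCP pose, the force and the opening at its end, in the units of the state.
- ctrl.sense(): the state, without advancing time (a new reading comes with each control period).
- optics.camera(name): name is "side" or "top" or "wrist"; returns a dict with "img" (480x640x3 uint8, red, green, blue), "intrinsics" (3x3 intrinsics, pixels), "world_to_cam" (4x4, takes a point from world to camera coordinates); the wrist camera has in their place "T_tool_cam" (4x4, takes a point from camera to tool coordinates, whose origin is the TCP and whose axes are the tool frame's). Camera axes: x right, y up, looking along -z (the intrinsics and any distortion apply to the point x, -y, -z); pixel columns grow to the right and rows downward; lengths in m; the calibration is good to about 2 mm. A picture is of the moment at which its call begins: read the wrist's pose just before it. There is no depth.
- job.close_job(): hands the job in, once; it reports no verdict.
The state is a dict: "t": time; "joints": joint angles; "dq": joint speeds; "effort": joint torques, N m; "ee_pos": TCP position; "ee_rot": TCP orientation; "ft_force": force on the tool from outside, world axes, zero at the start; "moment": the same for the moment, N m; "finger_gap": finger opening in m.
Only numpy, scipy, OpenCV 4.12 (cv2) and the standard library are available. Lean on these libraries where they do the work, as an engineer would, in place of code of your own. Each camera call takes 0.05 s, during which the arm holds its last target. There are 200 camera calls.

## Working session

There is one attempt and no reset: what is moved stays moved. The work goes in short steps, Python scripts to look and compute and a tool call to move; the robot and the scene stay as the last step left them, time stands still between calls to the robot, and variables do not carry over. Pictures are saved under pics/ and viewed, about 12 in all and at most 16, crops included, and the job is handed in when it is done.

Besides the shell and the picture viewer there is one more tool, called after ">>>" as a command line: name --pt "numbers of a row" for each row, then --argument value for the rest. carry_out: Moves the arm, as the interface text tells. Its arguments: {"type":"object","properties":{"commands":{"type":"array"},"newtons":{"type":"number"}},"required":["commands"]}

```bash
ls; mkdir -p pics
python3 - <<'E'
from workcell import ctrl, optics, job
import cv2,numpy as np
s=ctrl.sense(); print(s)
print(getattr(ctrl,'tip_extent',None))
for n in ['top','side']:
    c=optics.camera(n); cv2.imwrite(f'pics/{n}0.png',c['img'][:,:,::-1]); print(n,c['intrinsics'].tolist(),np.round(c['world_to_cam'],4).tolist(),[k for k in c])
E
```

```text
pics
{'t': 0.0, 'joints': array([-1.19022212,  0.53718342, -0.00445326,  1.5388676 ,  0.0025904 ,
        1.06729371, -0.07120392]), 'dq': array([-1.43194204e-04,  4.98136980e-04, -9.02281281e-04,  4.27197980e-04,
        2.49998956e-03,  4.77608796e-04, -7.98918974e-05]), 'effort': array([-3.31448718e-04, -5.70977354e+01,  9.90795828e-01, -2.51597464e+01,
       -5.61960053e-02,  1.80686888e-02,  1.61994685e-04]), 'ee_pos': array([0.28068436, 0.58590877, 0.40382966]), 'ee_rot': array([ 0.34895695,  1.54253871, -0.35168407]), 'ft_force': array([-0.2614054 , -0.78183955,  0.73291079]), 'moment': array([ 0.03435487, -0.00915017,  0.01014435]), 'finger_gap': 0.08829991246110298}
0.166
top [[565.4362799055269, 0.0, 326.03586198201975], [0.0, 565.4362799055269, 244.79349058440846], [0.0, 0.0, 1.0]] [[-0.0091, -0.9999, 0.0078, 0.2563], [0.99, -0.0079, 0.1405, -0.5294], [-0.1405, 0.009, 0.99, -1.1526], [0.0, 0.0, 0.0, 1.0]] ['img', 'intrinsics', 'world_to_cam']
side [[516.1124240047071, 0.0, 313.860712538581], [0.0, 516.1124240047071, 228.22200538718866], [0.0, 0.0, 1.0]] [[-0.2127, -0.977, 0.0116, 0.3879], [0.4327, -0.0835, 0.8977, -0.273], [-0.8761, 0.1959, 0.4405, -0.8342], [0.0, 0.0, 0.0, 1.0]] ['img', 'intrinsics', 'world_to_cam']
```

View pics/top0.png

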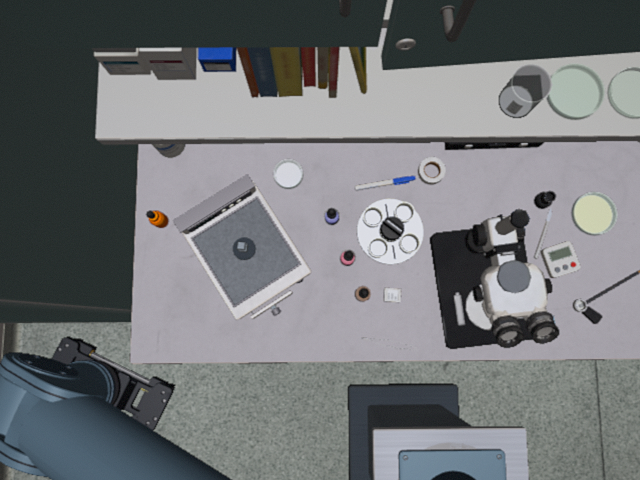

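View pics/side0.png

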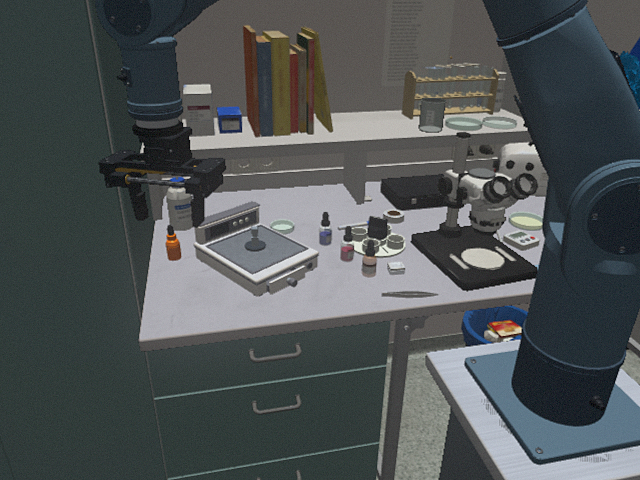

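```bash
cat > h.py <<'E'
from workcell import ctrl, optics, job
import cv2,numpy as np
from scipy.spatial.transform import Rotation as R
def grab(n,fn=None):
    s=ctrl.sense(); c=optics.camera(n)
    K=c['intrinsics']
    if n=='wrist':
        T=np.eye(4);T[:3,:3]=R.from_rotvec(s['ee_rot']).as_matrix();T[:3,3]=s['ee_pos']
        W=np.linalg.inv(T@c['T_tool_cam'])
    else: W=c['world_to_cam']
    if fn: cv2.imwrite('pics/'+fn+'.png',c['img'][:,:,::-1]); np.savez('pics/'+fn,K=K,W=W)
    return c['img'],K,W
def load(fn):
    d=np.load('pics/'+fn+'.npz'); return cv2.imread('pics/'+fn+'.png'),d['K'],d['W']
def px2w(K,W,u,v,z):
    d=np.array([(u-K[0,2])/K[0,0],-(v-K[1,2])/K[1,1],-1.])
    C=np.linalg.inv(W); o=C[:3,3]; d=C[:3,:3]@d
    return o+d*(z-o[2])/d[2]
def w2px(K,W,p):
    p=W[:3,:3]@np.array(p,float)+W[:3,3]
    return np.array([K[0,0]*p[0]/-p[2]+K[0,2],K[1,1]*-p[1]/-p[2]+K[1,2]])
def crop(fn,out,u0,v0,u1,v1,sc):
    im=cv2.imread('pics/'+fn+'.png')[v0:v1,u0:u1]; cv2.imwrite('pics/'+out+'.png',cv2.resize(im,None,fx=sc,fy=sc,interpolation=cv2.INTER_CUBIC))
def Rdown(yaw):  # tool x down, tool y at yaw (deg)
    a=np.deg2rad(yaw); x=np.array([0,0,-1.]); y=np.array([np.cos(a),np.sin(a),0]); return np.stack([x,y,np.cross(x,y)],1)
def go(p,yaw,s=None,grasp=0.147):
    """shift/turn rows for grasp point to p with tool y at yaw (mod 180, nearest)"""
    s=s or ctrl.sense(); R0=R.from_rotvec(s['ee_rot']).as_matrix()
    best=None
    for k in (0,180):
        Rt=Rdown(yaw+k); rv=R.from_matrix(R0.T@Rt).as_rotvec(degrees=True)
        if best is None or np.linalg.norm(rv)<np.linalg.norm(best[1]): best=(Rt,rv)
    t=np.array(p,float)-best[0]@[grasp,0,0]
    sh=R0.T@(t-s['ee_pos'])
    print('shift',np.round(sh,4),'turn',np.round(best[1],2))
def st():
    s=ctrl.sense(); M=R.from_rotvec(s['ee_rot']).as_matrix()
    print('t',round(s['t'],2),'grasp',np.round(s['ee_pos']+M@[.147,0,0],4),'yaw',round(np.degrees(np.arctan2(M[1,1],M[0,1])),2),'xaxis',np.round(M[:,0],3),'gap',round(s['finger_gap'],4),'F',np.round(s['ft_force'],1),'M',np.round(s['moment'],2),'q7',round(s['joints'][6],2))
E
python3 - <<'E'
from h import *
i,K,W=grab('top','top1')
for n,u,v,z in [('blue',332,216,.08),('red',347,257,.08),('iod',362,294,.08),('box',392,295,.018),('car',392,228,.073),('spin',242,247,.096),('spinseat',243,247,.07),('knob',277,311,.021),('cornFL',239,318,.046),('cornFR',310,271,.046),('dish',288,174,.01)]:
    print(n,np.round(px2w(K,W,u,v,z),4))
c=optics.camera('wrist'); print(np.round(c['T_tool_cam'],4).tolist(),c['intrinsics'].tolist()); st()
crop('top1','c1',170,170,450,340,2.85)
E
```

```text
blue [0.5846 0.2395 0.08  ]
red [0.5001 0.2101 0.08  ]
iod [0.4253 0.1811 0.08  ]
box [0.426  0.1133 0.018 ]
car [0.56   0.1167 0.073 ]
spin [0.52   0.4198 0.096 ]
spinseat [0.5236 0.4215 0.07  ]
knob [0.3945 0.3556 0.021 ]
cornFL [0.3804 0.4313 0.046 ]
cornFR [0.4756 0.2856 0.046 ]
dish [0.6924 0.3333 0.01  ]
[[-0.0005, 0.2937, -0.9559, 0.0199], [1.0, 0.0006, -0.0003, -0.0001], [0.0005, -0.9559, -0.2937, -0.0759], [0.0, 0.0, 0.0, 1.0]] [[428.4614898807497, 0.0, 315.37269982161087], [0.0, 428.4614898807497, 233.04625673241878], [0.0, 0.0, 1.0]]
t 0.2 grasp [0.2807 0.5859 0.2572] yaw 64.4 xaxis [-0.    -0.001 -1.   ] gap 0.0882 F [-0.6 -0.  -0.6] M [-0.02 -0.    0.  ] q7 -0.07
```

View pics/c1.png

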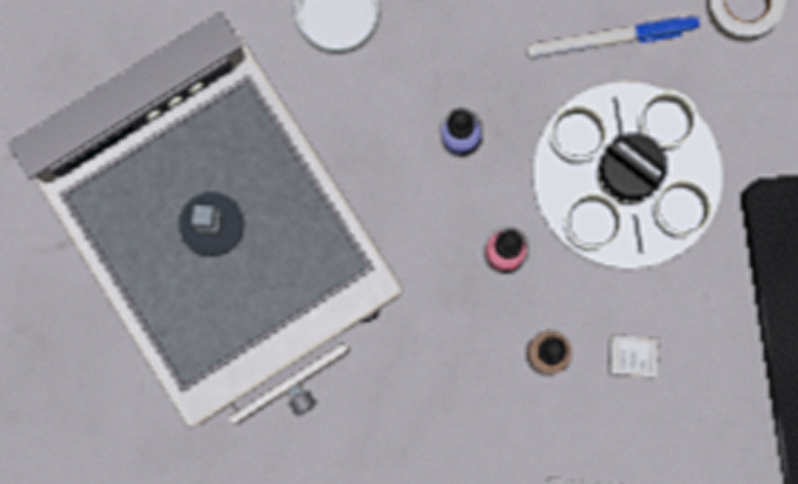

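Run:
```python
from h import *
go([.56,.117,.22],-36)
```

```text
shift [ 0.0375 -0.3023  0.4545] turn [-7.96e+01 -4.00e-02  5.00e-02]
```

>>> carry_out --pt "0.0375 -0.3023 0.4545 100.4 0 0 0.088" --pt "0.0375 -0.3023 0.4545 100.4 0 0 0.088" --pt "0.0375 -0.3023 0.4545 100.4 0 0 0.088" --pt "0.0375 -0.3023 0.4545 100.4 0 0 0.088" --pt "0.0375 -0.3023 0.4545 100.4 0 0 0.088" --pt "0.0375 -0.3023 0.4545 100.4 0 0 0.088" --pt "0.0375 -0.3023 0.4545 100.4 0 0 0.088" --pt "0.0375 -0.3023 0.4545 100.4 0 0 0.088" --pt "0.0375 -0.3023 0.4545 100.4 0 0 0.088" --pt "0.0375 -0.3023 0.4545 100.4 0 0 0.088" --pt "0.0375 -0.3023 0.4545 100.4 0 0 0.088" --pt "0.0375 -0.3023 0.4545 100.4 0 0 0.088" --pt "0.0375 -0.3023 0.4545 100.4 0 0 0.088" --pt "0.0375 -0.3023 0.4545 100.4 0 0 0.088"

```text
t: 1.95
ee_pos: [0.5599, 0.1174, 0.3671]
ee_rot: [1.654, 0.844, -1.655]
ft_force: [-0.8, -0.4, 0.4]
finger_gap: 0.0882
```

Run:
```python
from h import *
st(); i,K,W=grab('wrist','w1')
print(w2px(K,W,[.56,.117,.073]),w2px(K,W,[.426,.113,.018]))
```

```text
t 1.95 grasp [0.5599 0.1173 0.2201] yaw -35.93 xaxis [-0.    -0.001 -1.   ] gap 0.0882 F [-0.8 -0.4  0.4] M [-0.04  0.13 -0.03] q7 -0.66
[315.73104322 221.3574801 ] [189.51770512 297.82448005]
```

View pics/w1.png

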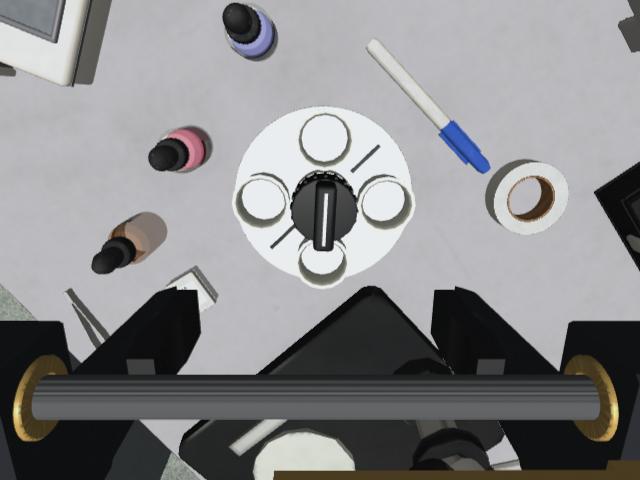

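Run:
```python
from h import *
im,K,W=load('w1')
g=cv2.cvtColor(im,6)
roi=np.zeros_like(g); roi[185:255,305:345]=1
# bar white line
m=((g>150)&(roi>0)).astype(np.uint8); n,l,s,c=cv2.connectedComponentsWithStats(m); print(s.tolist(),c)
k=[j for j in range(1,n) if 40<s[j][4]<500 and abs(c[j][0]-325)<6][0]
ys,xs=np.where(l==k)
P=np.array([px2w(K,W,x,y,.073)[:2] for x,y in zip(xs,ys)]); mu=P.mean(0); w,v=np.linalg.eigh(np.cov((P-mu).T)); d=v[:,1]; 
t=(P-mu)@d; print('bar centre',mu+d*(t.max()+t.min())/2,'len',np.ptp(t),'ang',np.degrees(np.arctan2(d[1],d[0])))
# plate outline
hsv=cv2.cvtColor(im,cv2.COLOR_BGR2HSV); 
m=(g>205).astype(np.uint8); n,l,s,c=cv2.connectedComponentsWithStats(m)
for j in range(1,n):
    if s[j][4]>500: print(s[j],c[j])
for nm,u,v in [('t',324.5,138),('b',323,262),('l',263,199),('r',386,200)]: print(nm,px2w(K,W,u,v,.028)[:2])
a=px2w(K,W,271,247,.006);b=px2w(K,W,379,146,.006); print('line',(a+b)/2,np.degrees(np.arctan2(*(b-a)[1::-1])))
crop('w1','w1c',225,95,425,295,4); crop('w1','w1c',225,95,425,295,3)
```

```text
[[0, 0, 640, 480, 306671], [322, 193, 6, 54, 182], [341, 236, 4, 9, 22], [305, 240, 40, 15, 325]] [[319.49057785 239.5018603 ]
 [324.53846154 219.20879121]
 [343.         239.5       ]
 [323.97846154 249.10769231]]
bar centre [0.56525151 0.11434311] len 0.03643335093895688 ang 51.45915841885632
[   0    0   81   84 3218] [40.68334369 47.02548167]
[ 368   40   81   87 1060] [407.53773585  82.16415094]
[  232   106   184   183 15277] [322.39438371 193.43287295]
[ 302  115   45   46 1613] [324.09919405 137.72721637]
[ 494  163   75   72 2280] [531.09868421 197.70175439]
[166 273  48  39 501] [194.25149701 290.0758483 ]
[ 256  434   97   46 2904] [301.15977961 455.31887052]
t [0.59497506 0.15417444]
b [0.53778397 0.07633779]
l [0.53068644 0.14470382]
r [0.60596326 0.0891042 ]
line [0.56553004 0.11415813 0.006     ] 7.837625179983752
```

View pics/w1c.png

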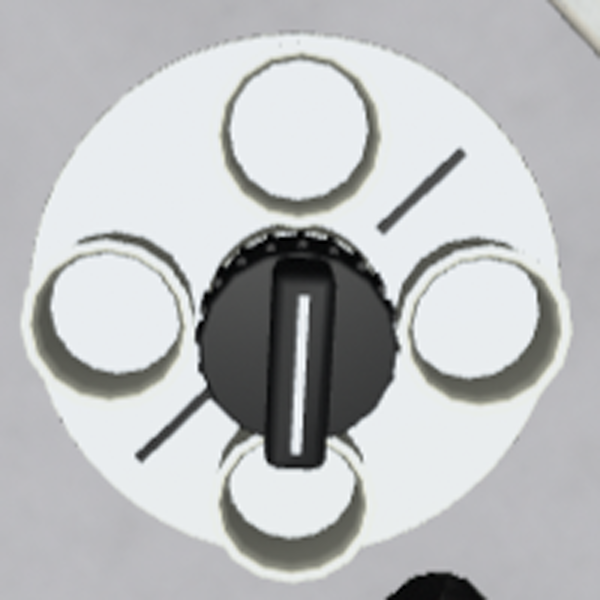

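Run:
```python
from h import *
go([.521,.420,.2435],33)
```

```text
shift [-0.0236 -0.2092 -0.2222] turn [-6.895e+01  5.000e-02  2.000e-02]
```

>>> carry_out --pt "-0.0236 -0.2092 -0.2222 -68.95 0 0 0.088" --pt "-0.0236 -0.2092 -0.2222 -68.95 0 0 0.088" --pt "-0.0236 -0.2092 -0.2222 -68.95 0 0 0.088" --pt "-0.0236 -0.2092 -0.2222 -68.95 0 0 0.088" --pt "-0.0236 -0.2092 -0.2222 -68.95 0 0 0.088" --pt "-0.0236 -0.2092 -0.2222 -68.95 0 0 0.088" --pt "-0.0236 -0.2092 -0.2222 -68.95 0 0 0.088" --pt "-0.0236 -0.2092 -0.2222 -68.95 0 0 0.088" --pt "-0.0236 -0.2092 -0.2222 -68.95 0 0 0.088" --pt "-0.0236 -0.2092 -0.2222 -68.95 0 0 0.088"

```text
t: 3.25
ee_pos: [0.521, 0.42, 0.3905]
ee_rot: [0.775, 1.428, -0.777]
ft_force: [-1.1, 0.6, 0.7]
finger_gap: 0.0879
```

Run:
```python
from h import *
st(); i,K,W=grab('wrist','w2')
print(w2px(K,W,[.521,.42,.0965]))
im=cv2.imread('pics/w2.png'); a=cv2.resize(im,(400,300)); b=cv2.resize(im[165:285,245:405],(800,600),interpolation=cv2.INTER_CUBIC); b=cv2.resize(b,(800,600)); b[:225,:300]=cv2.resize(im,(300,225)); cv2.imwrite('pics/w2c.png',b)
```

```text
t 3.25 grasp [0.521  0.4199 0.2435] yaw 32.95 xaxis [-0.    -0.001 -1.   ] gap 0.0879 F [-1.1  0.6  0.7] M [-0.01  0.03 -0.02] q7 -0.09
[315.64810511 220.89869973]
```

View pics/w2c.png

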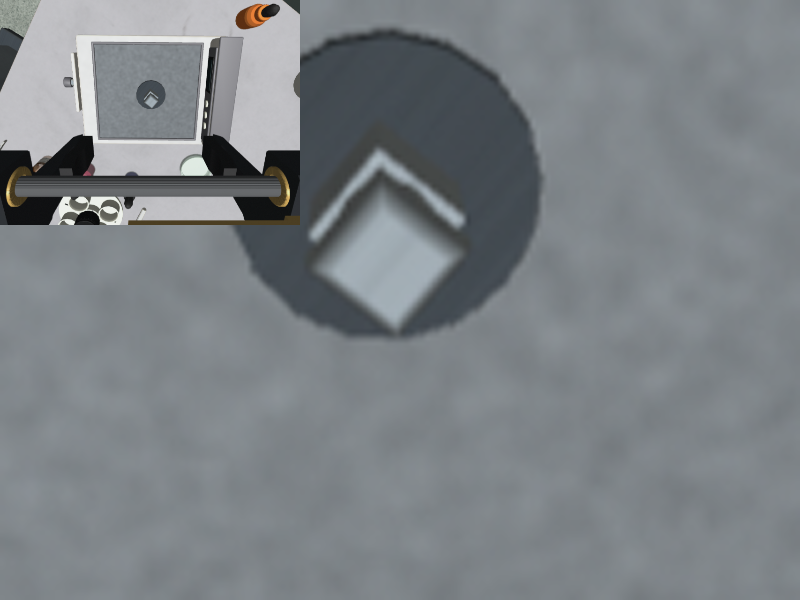

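Run:
```python
from h import *
im,K,W=load('w2')
g=cv2.cvtColor(im,6)
b=cv2.resize(g[165:285,245:405],None,fx=8,fy=8,interpolation=cv2.INTER_CUBIC)
for th in (115,130,140):
    m=((b>th)).astype(np.uint8); m[:,:80]=0;m[:,380:]=0
    m[:,:]=m
    n,l,s,c=cv2.connectedComponentsWithStats(m)
    for j in range(1,n):
        if 1500<s[j][4]<30000 and 150<c[j][0]<500 and c[j][1]<600:
            cs,_=cv2.findContours((l==j).astype(np.uint8),0,1); cn=max(cs,key=cv2.contourArea)
            p=cn[:,0,:]/8.+[245,165]
            Wp=np.array([px2w(K,W,u,v,.0965)[:2] for u,v in p]).astype(np.float32)
            r=cv2.minAreaRect(Wp*1000); mm=cv2.moments((Wp*1000).astype(np.float32))
            print(th,s[j],r,mm['m10']/mm['m00'],mm['m01']/mm['m00'])
# seat circle check
for nm,u,v in [('top',245+381/5,165+178/5),('l',245+312/5,165+265/5),('b',245+397/5,165+332/5),('r',245+465/5,165+252/5)]: print(nm,px2w(K,W,u,v,.0965)[:2])
# machine: corners from inset scale 640/300
f=640/300
for nm,u,v in [('rearL',238,38),('FL',77,37),('FR',80,137),('RR',205,140)]: print(nm,px2w(K,W,u*f,v*f,.046)[:2])
cs=[(245+388/5,165+184/5)]
print('seat centre',px2w(K,W,*cs[0],.052)[:2])
crop('w2','w2d',100,60,560,320,1.7)
```

```text
140 [ 211    0   47   64 1802] ((480.0942687988281, 434.93499755859375), (3.264955997467041, 4.798522472381592), 77.04299926757812) 480.05487119339637 434.76089237808293
140 [ 265  278   80   99 2862] ((498.48455810546875, 417.5825500488281), (7.3015546798706055, 6.029743194580078), 57.23023223876953) 497.6367544067867 417.42285371874465
top [0.51656273 0.43352737]
l [0.51533432 0.41870303]
b [0.5298681  0.41706939]
r [0.53134997 0.43118951]
rearL [0.58752594 0.56989704]
FL [0.380857   0.43777677]
FR [0.46122903 0.29170356]
RR [0.65006795 0.40700414]
seat centre [0.52397704 0.42521614]
```

View pics/w2d.png

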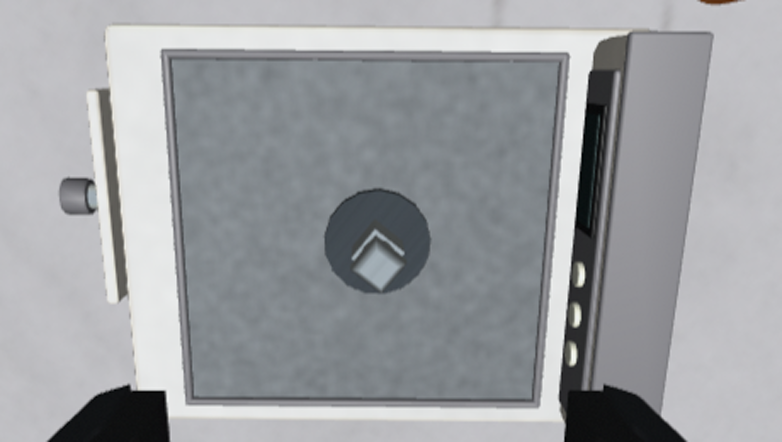

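```bash
cat > fit.py <<'E'
from h import *
from scipy.optimize import minimize
def sq(x,y,a,w,z):
    a=np.radians(a); c,s=np.cos(a),np.sin(a)
    return [(x+c*i-s*j,y+s*i+c*j,z) for i,j in [(w/2,w/2),(-w/2,w/2),(-w/2,-w/2),(w/2,-w/2)]]
def fit(fn,x0,show=False):
    im,K,W=load(fn); g=cv2.cvtColor(im,6).astype(np.float32); S=8
    c=w2px(K,W,[x0[0],x0[1],.0965]); u0,v0=int(c[0]-25),int(c[1]-25)
    b=cv2.resize(g[v0:v0+50,u0:u0+50],None,fx=S,fy=S,interpolation=cv2.INTER_CUBIC)
    def poly(p,k=0):
        pts=[w2px(K,W,q) for q in sq(p[0],p[1],p[2],.016+k,.092)+sq(p[0],p[1],p[2],.010+k,.0965)]
        h=cv2.convexHull(np.array(pts,np.float32))[:,0]
        return np.round(((h-[u0,v0]+.5)*S-.5)*16).astype(np.int32)
    def mask(p,k):
        m=np.zeros(b.shape,np.uint8); cv2.fillConvexPoly(m,poly(p,k),255,cv2.LINE_AA,4); return m/255.
    def cost(q):
        p=[x0[0]+q[0]*1e-3,x0[1]+q[1]*1e-3,x0[2]+q[2]]
        i=mask(p,-.0005); o=mask(p,.0025)-mask(p,.0005)
        return -( (b*i).sum()/i.sum()-(b*o).sum()/o.sum())
    best=min((minimize(cost,[0,0,a],method='Nelder-Mead',options=dict(initial_simplex=np.array([[0,0,a],[1.5,0,a],[0,1.5,a],[0,0,a+5]]))) for a in (-6,0,6)),key=lambda r:r.fun)
    q=best.x; p=[x0[0]+q[0]*1e-3,x0[1]+q[1]*1e-3,x0[2]+q[2]]
    print(fn,np.round(p,4),best.fun)
    bb=cv2.cvtColor(np.clip(b,0,255).astype(np.uint8),8); cv2.polylines(bb,[poly(p)],True,(0,0,255),1,cv2.LINE_AA,4); cv2.imwrite('pics/'+fn+'_fit.png',bb)
    return p
E
python3 - <<'E'
from fit import *
fit('w2',[.5233,.4251,-6.5])
go([.5233,.4251,.2435],-57)
E
```

```text
w2 [ 0.5241  0.4235 -6.2159] -65.8403339871812
shift [ 0.      0.0047 -0.0031] turn [8.996e+01 5.000e-02 1.000e-02]
```

>>> carry_out --pt "0 0.0047 -0.0031 90 0 0 0.088" --pt "0 0.0047 -0.0031 90 0 0 0.088" --pt "0 0.0047 -0.0031 90 0 0 0.088" --pt "0 0.0047 -0.0031 90 0 0 0.088" --pt "0 0.0047 -0.0031 90 0 0 0.088" --pt "0 0.0047 -0.0031 90 0 0 0.088" --pt "0 0.0047 -0.0031 90 0 0 0.088" --pt "0 0.0047 -0.0031 90 0 0 0.088" --pt "0 0.0047 -0.0031 90 0 0 0.088" --pt "0 0.0047 -0.0031 90 0 0 0.088" --pt "0 0.0047 -0.0031 90 0 0 0.088"

```text
t: 4.68
ee_pos: [0.5232, 0.4252, 0.3905]
ee_rot: [1.893, 0.561, -1.894]
ft_force: [0.5, -0.4, -0.1]
finger_gap: 0.0884
```

Run:
```python
from fit import *
st(); grab('wrist','w3')
p1=fit('w2',[.5240,.4240,-6.5]); p2=fit('w3',[.5240,.424,-6.5])
R1=R.from_euler('z',32.95,degrees=True).as_matrix()[:2,:2]; R2=R.from_euler('z',-57,degrees=True).as_matrix()[:2,:2]
# measured = true + Rk d
A=np.block([[np.eye(2),R1],[np.eye(2),R2]]); print(np.linalg.solve(A,np.r_[p1[:2],p2[:2]]))
a=cv2.imread('pics/w2_fit.png');b=cv2.imread('pics/w3_fit.png'); cv2.imwrite('pics/fits.png',np.hstack([a,b]))
```

```text
t 4.67 grasp [0.5232 0.4251 0.2435] yaw -56.96 xaxis [-0.    -0.001 -1.   ] gap 0.0884 F [ 0.5 -0.4 -0.1] M [-0.05  0.15  0.04] q7 -1.47
w2 [ 0.5241  0.4235 -6.3409] -65.83622886721618
w3 [ 0.5231  0.4235 -6.2532] -62.28825577784238
[ 5.23645173e-01  4.24019808e-01  1.16087950e-04 -7.37413614e-04]
```

View pics/fits.png

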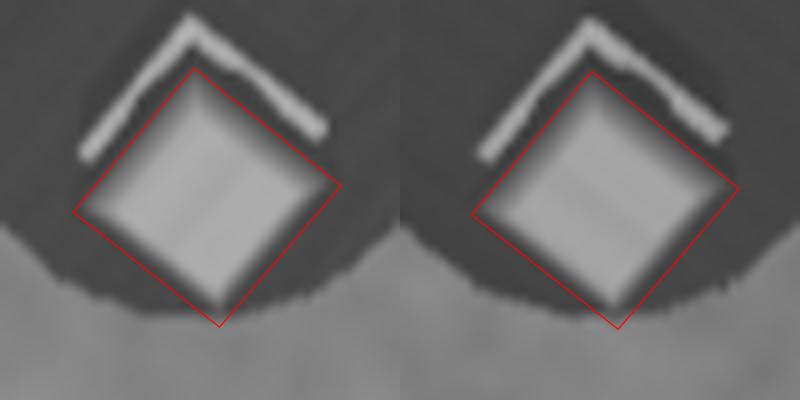

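```bash
cat > bar.py <<'E'
from h import *
def bar(fn,ztop=.073,guess=(.5656,.115)):
    im,K,W=load(fn); g=cv2.cvtColor(im,6); u,v=w2px(K,W,[*guess,ztop]).astype(int)
    n,l,s,c=cv2.connectedComponentsWithStats((g>150).astype(np.uint8))
    for k in range(1,n):
        ys,xs=np.where(l==k)
        if not 60<len(xs)<1500 or np.hypot(*(c[k]-[u,v]))>90: continue
        P=np.array([px2w(K,W,x,y,ztop)[:2] for x,y in zip(xs,ys)]); mu=P.mean(0); w,e=np.linalg.eigh(np.cov((P-mu).T)); d=e[:,1]; t=(P-mu)@d
        if np.ptp(t)>.03 and np.sqrt(w[0])<.0025: print('bar',np.round(mu+d*(t.max()+t.min())/2,4),'len',np.ptp(t).round(4),'ang',np.degrees(np.arctan2(d[1],d[0])).round(2),'px',c[k])
E
python3 - <<'E'
from bar import *
bar('w1'); go([.5656,.115,.22],-38.5)
E
```

```text
bar [0.5653 0.1143] len 0.0364 ang 51.46 px [324.53846154 219.20879121]
shift [0.0237 0.2831 0.1335] turn [-18.47   0.04  -0.02]
```

>>> carry_out --pt "0.0237 0.2831 0.1335 -18.5 0 0 0.088" --pt "0.0237 0.2831 0.1335 -18.5 0 0 0.088" --pt "0.0237 0.2831 0.1335 -18.5 0 0 0.088" --pt "0.0237 0.2831 0.1335 -18.5 0 0 0.088" --pt "0.0237 0.2831 0.1335 -18.5 0 0 0.088" --pt "0.0237 0.2831 0.1335 -18.5 0 0 0.088" --pt "0.0237 0.2831 0.1335 -18.5 0 0 0.088" --pt "0.0237 0.2831 0.1335 -18.5 0 0 0.088"

```text
t: 5.72
ee_pos: [0.5655, 0.117, 0.367]
ee_rot: [1.682, 0.816, -1.683]
ft_force: [0.5, -0.5, 0.5]
finger_gap: 0.0883
```

Run:
```python
from bar import *
st(); grab('wrist','w4'); bar('w4'); go([.5656,.115,.071],-38.5); go([.5656,.115,.13],-38.5)
```

```text
t 5.72 grasp [0.5654 0.117  0.22  ] yaw -38.29 xaxis [-0.  0. -1.] gap 0.0883 F [ 0.5 -0.5  0.5] M [-0.06  0.11 -0.03] q7 -0.7
bar [0.5653 0.1143] len 0.0359 ang 51.17 px [317.84883721 225.43604651]
shift [0.149  0.0014 0.0014] turn [0.2  0.01 0.02]
shift [0.09   0.0013 0.0014] turn [0.2  0.01 0.02]
```

>>> carry_out --pt "0.04 0.001 0.001 0 0 0 0.06" --pt "0.09 0.0013 0.0014 0 0 0 0.04" --pt "0.12 0.0013 0.0014 0 0 0 0.04" --pt "0.14 0.0013 0.0014 0 0 0 0.04" --pt "0.1488 0.0013 0.0014 0 0 0 0.04" --pt "0.1488 0.0013 0.0014 0 0 0 0.04" --pt "0.1488 0.0013 0.0014 0 0 0 0" --pt "0.1488 0.0013 0.0014 0 0 0 0" --pt "0.1488 0.0013 0.0014 0 0 0 0" --pt "0.1488 0.0013 0.0014 0 0 0 0" --pt "0.1488 0.0013 0.0014 0 0 0 0" --newtons 45

```text
t: 7.15
ee_pos: [0.5658, 0.115, 0.2187]
ee_rot: [1.683, 0.815, -1.682]
ft_force: [-0.9, -0.2, 5.5]
finger_gap: 0.0135
```

Run:
```python
from bar import *
st(); go([.5656,.115,.19],-38.5)
```

```text
t 7.15 grasp [0.5659 0.1151 0.0717] yaw -38.3 xaxis [ 0.  0. -1.] gap 0.0135 F [-0.9 -0.2  5.5] M [-0.07  0.25 -0.1 ] q7 -0.59
shift [-1.183e-01 -2.000e-04  1.000e-04] turn [ 0.2  -0.03 -0.  ]
```

>>> carry_out --pt "-0.005 0 0 0 0 0 0" --pt "-0.02 0 0 0 0 0 0" --pt "-0.05 0 0 0 0 0 0" --pt "-0.085 0 0 0 0 0 0" --pt "-0.115 0 0 0 0 0 0" --pt "-0.12 0 0 0 0 0 0" --pt "-0.12 0 0 0 0 0 0"

```text
t: 8.02
ee_pos: [0.5653, 0.1151, 0.3383]
ee_rot: [1.682, 0.816, -1.682]
ft_force: [0.8, -0.6, -4.6]
finger_gap: 0.0137
```

Run:
```python
from bar import *
st(); grab('wrist','w5'); go([.52365,.4240,.195],-38.3+30.5)
```

```text
t 8.03 grasp [0.5653 0.1151 0.1913] yaw -38.29 xaxis [-0.  0. -1.] gap 0.0137 F [ 0.8 -0.6 -4.6] M [-0.01  0.15  0.04] q7 -0.67
shift [-0.0043 -0.224  -0.2168] turn [-30.49   0.04   0.08]
```

View pics/w5.png

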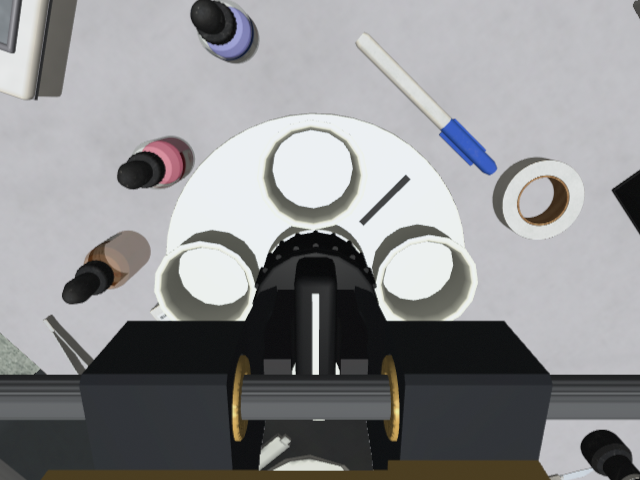

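Run:
```python
from bar import *
im,K,W=load('w5'); u=.1203
a=px2w(K,W,362,222,u+.006)[:2]; b=px2w(K,W,408,178,u+.006)[:2]; d=b-a
print('line ang',np.degrees(np.arctan2(d[1],d[0])),'-> plate',np.degrees(np.arctan2(d[1],d[0]))+45.8)
g=cv2.cvtColor(im,6); x=im[178:222,362:408]
ys,xs=np.where(g[174:226,356:414]<110); P=np.array([px2w(K,W,q+356,r+174,u+.006)[:2] for q,r in zip(xs,ys)]); mu=P.mean(0); w,e=np.linalg.eigh(np.cov((P-mu).T)); d=e[:,1]*np.sign(e[0,1]); print(len(xs),w**.5,'line',np.degrees(np.arctan2(d[1],d[0])))
n=np.array([-d[1],d[0]]); print('line offset of grasp from line',n@(np.array([.5653,.1151])-mu))
for q in [(207,284),(426,282),(312,172)]: print(px2w(K,W,*q,u+.028)[:2]-[.5653,.1151])
```

```text
line ang 7.366867285603908 -> plate 53.16686728560391
349 [0.00177214 0.00864627] line 8.485969432588329
line offset of grasp from line 0.00025735607323424634
[-0.03632532  0.02956817]
[ 0.03816132 -0.02814077]
[0.02917407 0.03937059]
```

Run:
```python
from h import *
ps=[]
for fn,yaw in [('w2',32.95),('w3',-56.96)]:
    im,K,W=load(fn); g=cv2.GaussianBlur(cv2.cvtColor(im,6),(3,3),0).astype(float)
    c=w2px(K,W,[.524,.4252,.052]); pts=[]
    for a in np.radians(np.arange(0,360,3)):
        rr=np.arange(24,38,.25); v=[cv2.getRectSubPix(g.astype(np.float32),(1,1),(float(c[0]+r*np.cos(a)),float(c[1]+r*np.sin(a))))[0,0] for r in rr]
        gr=np.gradient(np.array(v)); k=gr.argmax(); 
        if gr[k]>2: pts.append(px2w(K,W,c[0]+rr[k]*np.cos(a),c[1]+rr[k]*np.sin(a),.052)[:2])
    P=np.array(pts)
    for _ in range(3):
        A=np.c_[2*P,np.ones(len(P))]; s=np.linalg.lstsq(A,(P**2).sum(1),rcond=None)[0]; r=np.sqrt(s[2]+s[:2]@s[:2]); e=abs(np.hypot(*(P-s[:2]).T)-r); P=P[e<.0008]
    print(fn,s[:2],r,len(P)); ps.append(s[:2])
f=lambda y:R.from_euler('z',y,degrees=True).as_matrix()[:2,:2]
A=np.block([[np.eye(2),f(32.95)],[np.eye(2),f(-56.96)]]); print(np.linalg.solve(A,np.r_[ps[0],ps[1]]))
```

```text
w2 [0.5233961 0.424549 ] 0.023871941457490088 120
w3 [0.52416025 0.42440542] 0.023876015494095564 120
[ 5.23706267e-01  4.24094531e-01 -1.30897878e-05  5.50070647e-04]
```

Run:
```python
from bar import *
go([.5238,.4241,.195],-7.5)
```

```text
shift [-0.0043 -0.224  -0.2169] turn [-30.79   0.04   0.08]
```

>>> carry_out --pt "-0.002 -0.03 -0.029 -4 0 0 0" --pt "-0.004 -0.07 -0.068 -9 0 0 0" --pt "-0.0043 -0.11 -0.107 -15 0 0 0" --pt "-0.0043 -0.15 -0.145 -20 0 0 0" --pt "-0.0043 -0.19 -0.184 -26 0 0 0" --pt "-0.0043 -0.212 -0.205 -29.5 0 0 0" --pt "-0.0043 -0.224 -0.2169 -30.8 0 0 0" --pt "-0.0043 -0.224 -0.2169 -30.8 0 0 0" --pt "-0.0043 -0.224 -0.2169 -30.8 0 0 0" --pt "-0.0043 -0.224 -0.2169 -30.8 0 0 0"

```text
t: 9.32
ee_pos: [0.5245, 0.4223, 0.342]
ee_rot: [1.305, 1.143, -1.308]
ft_force: [1.1, 0.1, -4.9]
finger_gap: 0.0138
```

Run:
```python
from bar import *
st(); grab('wrist','w6'); go([.5238,.4241,.150],-7.5); go([.5238,.4241,.1235],-7.5)
im,K,W=load('w6'); g=cv2.cvtColor(im,6); u=ctrl.sense()['ee_pos'][2]-.147-.071
ys,xs=np.where(g[174:226,356:414]<110); P=np.array([px2w(K,W,q+356,r+174,u+.006)[:2] for q,r in zip(xs,ys)]); mu=P.mean(0); w,e=np.linalg.eigh(np.cov((P-mu).T)); d=e[:,1]*np.sign(e[0,1]); print(len(xs),w**.5,'line',np.degrees(np.arctan2(d[1],d[0])))
```

```text
t 9.32 grasp [0.5243 0.4221 0.195 ] yaw -7.66 xaxis [-0.001 -0.001 -1.   ] gap 0.0138 F [ 1.1  0.1 -4.9] M [-0.01  0.07  0.06] q7 -0.7
shift [ 0.0451 -0.0007 -0.0014] turn [-0.13  0.05  0.07]
shift [ 0.0716 -0.0007 -0.0014] turn [-0.13  0.05  0.07]
346 [0.00177467 0.0087046 ] line 39.04737134737518
```

>>> carry_out --pt "0 -0.0007 -0.0014 0 0 0 0" --pt "0 -0.0007 -0.0014 0 0 0 0" --pt "0 -0.0007 -0.0014 0 0 0 0" --pt "0 -0.0007 -0.0014 0 0 0 0" --pt "0.01 -0.0007 -0.0014 0 0 0 0" --pt "0.018 -0.0007 -0.0014 0 0 0 0" --pt "0.022 -0.0007 -0.0014 0 0 0 0" --pt "0.022 -0.0007 -0.0014 0 0 0 0"

```text
t: 10.38
ee_pos: [0.5237, 0.424, 0.3195]
ee_rot: [1.305, 1.144, -1.309]
ft_force: [-0.7, 0.2, -5.0]
finger_gap: 0.0135
```

Run:
```python
from bar import *
st();  go([.5238,.4241,.150],-7.5); go([.5238,.4241,.1235],-7.5)
```

```text
t 10.38 grasp [0.5234 0.4238 0.1725] yaw -7.63 xaxis [-0.002 -0.001 -1.   ] gap 0.0135 F [-0.7  0.2 -5. ] M [-0.04  0.13 -0.01] q7 -0.7
shift [ 0.0225  0.0001 -0.0001] turn [-0.13  0.09  0.11]
shift [ 0.049   0.0002 -0.0002] turn [-0.13  0.09  0.11]
```

>>> carry_out --pt "0.003 0.0002 -0.0002 0 0.09 0.11 0" --pt "0.006 0.0002 -0.0002 0 0.09 0.11 0" --pt "0.009 0.0002 -0.0002 0 0.09 0.11 0" --pt "0.012 0.0002 -0.0002 0 0.09 0.11 0" --pt "0.015 0.0002 -0.0002 0 0.09 0.11 0" --pt "0.018 0.0002 -0.0002 0 0.09 0.11 0" --pt "0.021 0.0002 -0.0002 0 0.09 0.11 0" --pt "0.021 0.0002 -0.0002 0 0.09 0.11 0"

```text
t: 11.38
ee_pos: [0.5238, 0.4242, 0.2982]
ee_rot: [1.306, 1.143, -1.307]
ft_force: [0.1, -0.3, -5.0]
finger_gap: 0.0139
```

Run:
```python
from bar import *
st();  go([.5238,.4241,.1235],-7.5)
```

```text
t 11.38 grasp [0.5238 0.4242 0.1512] yaw -7.62 xaxis [-0. -0. -1.] gap 0.0139 F [ 0.1 -0.3 -5. ] M [-0.03  0.07  0.01] q7 -0.69
shift [0.0277 0.     0.0001] turn [-0.12  0.01  0.01]
```

>>> carry_out --pt "0.004 0 0 0 0 0 0" --pt "0.008 0 0 0 0 0 0" --pt "0.012 0 0 0 0 0 0" --pt "0.016 0 0 0 0 0 0" --pt "0.02 0 0 0 0 0 0" --pt "0.024 0 0 0 0 0 0" --pt "0.027 0 0 0 0 0 0" --pt "0.0285 0 0 0 0 0 0" --pt "0.0285 0 0 0 0 0 0"

```text
t: 12.5
ee_pos: [0.5239, 0.4242, 0.2708]
ee_rot: [1.306, 1.144, -1.307]
ft_force: [-2.7, -2.0, 5.7]
finger_gap: 0.0135
```

Run:
```python
from bar import *
st()
```

```text
t 12.5 grasp [0.5238 0.4242 0.1238] yaw -7.63 xaxis [-0.  0. -1.] gap 0.0135 F [-2.7 -2.   5.7] M [-0.44  0.78 -0.01] q7 -0.68
```

>>> carry_out --pt "0.0008 0 0 6 0 0 0" --pt "0.0008 0 0 12 0 0 0" --pt "0.0008 0 0 18 0 0 0" --pt "0.0008 0 0 24 0 0 0" --pt "0.0008 0 0 30 0 0 0" --pt "0.0008 0 0 35 0 0 0" --pt "0.0008 0 0 39 0 0 0" --pt "0.0008 0 0 42 0 0 0" --pt "0.0008 0 0 44 0 0 0" --pt "0.0008 0 0 44 0 0 0"

```text
t: 13.75
ee_pos: [0.5242, 0.4245, 0.2708]
ee_rot: [1.836, 0.64, -1.834]
ft_force: [-0.7, -0.5, 4.9]
finger_gap: 0.0133
```

Run:
```python
from bar import *
st()
```

```text
t 13.75 grasp [0.5244 0.4246 0.1238] yaw -51.61 xaxis [ 0.001  0.001 -1.   ] gap 0.0133 F [-0.7 -0.5  4.9] M [-0.14  0.34 -0.  ] q7 -1.32
```

>>> carry_out --pt "0 0 0 1.5 0 0 0" --pt "0 0 0 3 0 0 0" --pt "0 0 0 4 0 0 0" --pt "0 0 0 4 0 0 0"

```text
t: 14.25
ee_pos: [0.5243, 0.4244, 0.2708]
ee_rot: [1.881, 0.582, -1.878]
ft_force: [-1.7, -0.3, 2.7]
finger_gap: 0.014
```

Run:
```python
from bar import *
st()
```

```text
t 14.25 grasp [0.5244 0.4245 0.1238] yaw -55.62 xaxis [ 0.001  0.001 -1.   ] gap 0.014 F [-1.7 -0.3  2.7] M [-0.25  0.37  0.01] q7 -1.38
```

>>> carry_out --pt "0 0 0 2 0 0 0" --pt "0 0 0 4 0 0 0" --pt "0 0 0 6 0 0 0" --pt "0 0 0 6 0 0 0"

```text
t: 14.75
ee_pos: [0.5242, 0.4244, 0.2707]
ee_rot: [1.945, 0.492, -1.943]
ft_force: [-1.4, -0.7, 2.0]
finger_gap: 0.0139
```

Run:
```python
from bar import *
st(); grab('wrist','w7')
```

```text
t 14.75 grasp [0.5244 0.4245 0.1237] yaw -61.61 xaxis [ 0.001  0.    -1.   ] gap 0.0139 F [-1.4 -0.7  2. ] M [-0.28  0.32  0.52] q7 -1.46
```

View pics/w7.png

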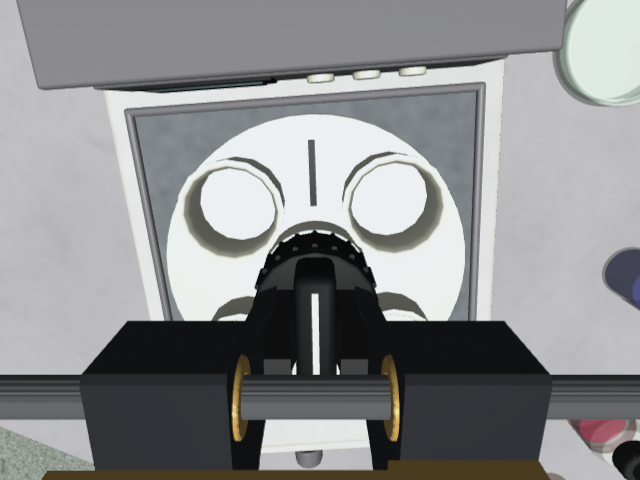

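>>> carry_out --pt "0 0 0 -1 0 0 0.03" --pt "0 0 0 -1 0 0 0.03" --pt "0 0 0 -1 0 0 0.05" --pt "-0.02 0 0 -1 0 0 0.05" --pt "-0.06 0 0 -1 0 0 0.05" --pt "-0.11 0 0 -1 0 0 0.08" --pt "-0.15 0 0 -1 0 0 0.08" --pt "-0.15 0 0 -1 0 0 0.08" --pt "-0.15 0 0 -1 0 0 0.08"

```text
t: 15.92
ee_pos: [0.5239, 0.4242, 0.4211]
ee_rot: [1.935, 0.508, -1.932]
ft_force: [-0.6, 0.3, -0.2]
finger_gap: 0.0801
```

Run:
```python
from bar import *
st(); grab('wrist','w8'); bar('w8',.125,(.5237,.424))
```

```text
t 15.93 grasp [0.524  0.4243 0.2741] yaw -60.6 xaxis [ 0.001  0.001 -1.   ] gap 0.0801 F [-0.6  0.3 -0.2] M [-0.05  0.13 -0.  ] q7 -1.52
bar [0.5233 0.4239] len 0.0354 ang -149.16 px [315.53529412 221.33529412]
```

View pics/w8.png

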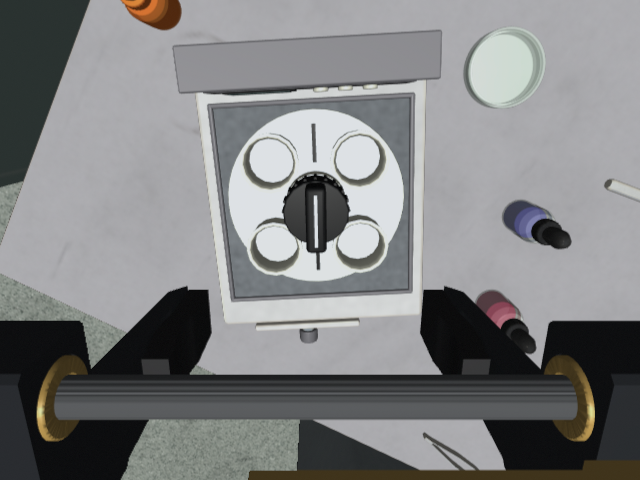

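```bash
cat >> h.py <<'E'
def pw(fn,u,v,z,tcpz,yaw):
    im,K,W=load(fn); p=px2w(K,W,u,v,z); d=tcpz-z; e=-.0007+(d-.294)*.028
    a=np.radians(yaw); return p-np.array([-np.sin(a)*e,np.cos(a)*e,0])
E
python3 - <<'E'
from h import *
A=('w8',)
f=lambda u,v,z:pw('w8',u,v,z,.421,-60.6)[:2]
def ang(a,b): d=b-a; return np.degrees(np.arctan2(d[1],d[0]))
l,r=f(225,323,.046),f(422,313,.046); print('front edge',l,r,ang(r,l),'-> machine x',ang(r,l)-90)
print('deck frame side ang',ang(f(231,300,.046),f(209,105,.046)),ang(f(415,290,.046),f(413,96,.046)))
print('face top',f(257,326,.036),f(358,321,.036),'knob',f(309,337,.021))
im=cv2.imread('pics/w8.png')[300:350,240:440]; cv2.imwrite('pics/k.png',cv2.resize(im,None,fx=4,fy=4,interpolation=2))
s=np.array([.5237,.4241])
for a in (76.6,166.6,256.6,346.6): print(a,s+.048*np.array([np.cos(np.radians(a)),np.sin(np.radians(a))]))
E
```

```text
front edge [0.3774721  0.43785069] [0.47542642 0.28464423] 122.59328276938423 -> machine x 32.59328276938423
deck frame side ang 31.99174942042638 33.77438879241251
face top [0.38338208 0.40908728] [0.43515854 0.32789057] knob [0.38917065 0.35578885]
76.6 [0.5348239  0.47079324]
166.6 [0.47700676 0.4352239 ]
256.6 [0.5125761  0.37740676]
346.6 [0.57039324 0.4129761 ]
```

View pics/k.png

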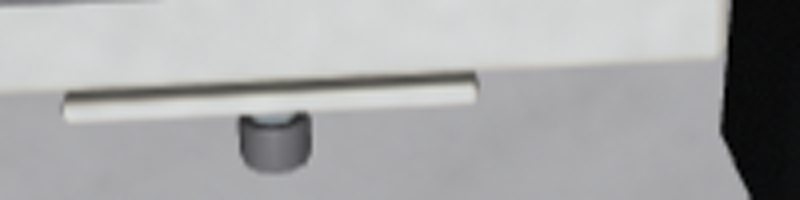

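Run:
```python
from h import *
k=pw('w8',309,336,.026,.421,-60.6)[:2]; s=np.array([.5237,.4241]); a=np.radians(32.7); X=np.array([np.cos(a),np.sin(a)]);Y=np.array([-X[1],X[0]])
print(k,(k-s)@X,(k-s)@Y)
g=k-.002*X
go([*g,.10],-57.3); go([*g,.0225],-57.3)
```

```text
[0.39287243 0.35777317] -0.14592523960990408 0.01486358548166172
shift [ 0.1733 -0.0062  0.1485] turn [-3.29  0.01  0.  ]
shift [ 0.2508 -0.0062  0.1485] turn [-3.29  0.01  0.  ]
```

>>> carry_out --pt "0 -0.0062 0.1485 -3.3 0 0 0.06" --pt "0 -0.0062 0.1485 -3.3 0 0 0.06" --pt "0.03 -0.0062 0.1485 -3.3 0 0 0.06" --pt "0.08 -0.0062 0.1485 -3.3 0 0 0.06" --pt "0.13 -0.0062 0.1485 -3.3 0 0 0.06" --pt "0.165 -0.0062 0.1485 -3.3 0 0 0.06" --pt "0.1733 -0.0062 0.1485 -3.3 0 0 0.06" --pt "0.1733 -0.0062 0.1485 -3.3 0 0 0.06" --pt "0.1733 -0.0062 0.1485 -3.3 0 0 0.06"

```text
t: 17.1
ee_pos: [0.3918, 0.3571, 0.2482]
ee_rot: [1.9, 0.558, -1.896]
ft_force: [0.1, -1.2, 0.4]
finger_gap: 0.06
```

Run:
```python
from h import *
st(); i,K,W=grab('wrist','w9'); print(w2px(K,W,[.3929,.3578,.026]))
a=np.radians(32.7); X=np.array([np.cos(a),np.sin(a)])
g=np.array([.3929,.3578])-.002*X; go([*g,.0225],-57.3)
```

```text
t 17.1 grasp [0.392  0.3573 0.1012] yaw -57.3 xaxis [ 0.001  0.002 -1.   ] gap 0.06 F [ 0.1 -1.2  0.4] M [-0.05  0.08 -0.02] q7 -1.41
[315.76441524 257.50969738]
shift [0.0788 0.0001 0.0008] turn [ 0.   -0.12  0.04]
```

View pics/w9.png

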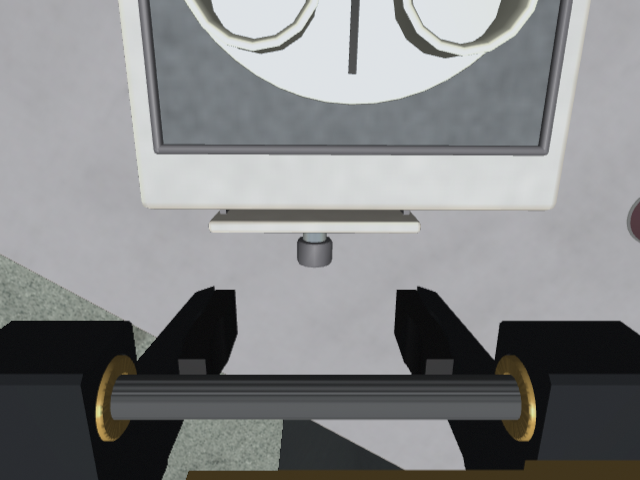

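Run:
```python
from h import *
im,K,W=load('w9'); k=px2w(K,W,315,252,.026)[:2]; s=np.array([.5237,.4241]); a=np.radians(32.7); X=np.array([np.cos(a),np.sin(a)]);Y=np.array([-X[1],X[0]])
print(k,(k-s)@X,(k-s)@Y)
l=px2w(K,W,147,208,.046)[:2]; r=px2w(K,W,556,208,.046)[:2]; print('edge x',(l-s)@X,(r-s)@X, 'faces',(px2w(K,W,315,222,.036)[:2]-s)@X)
g=k-.002*X; go([*g,.0225],-57.3)
```

```text
[0.39516002 0.35970494] -0.14295659002384375 0.015253343601113481
edge x -0.11552654790145292 -0.11561000226215488 faces -0.12465058194455697
shift [ 0.0788 -0.0003 -0.0021] turn [ 0.   -0.12  0.04]
```

>>> carry_out --pt "0.02 -0.0003 -0.0021 0 0 0 0.05" --pt "0.04 -0.0003 -0.0021 0 0 0 0.05" --pt "0.06 -0.0003 -0.0021 0 0 0 0.05" --pt "0.073 -0.0003 -0.0021 0 0 0 0.05" --pt "0.0788 -0.0003 -0.0021 0 0 0 0.05" --pt "0.0788 -0.0003 -0.0021 0 0 0 0" --pt "0.0788 -0.0003 -0.0021 0 0 0 0" --pt "0.0788 -0.0003 -0.0021 0 0 0 0" --pt "0.0788 -0.0003 -0.0021 0 0 0 0" --pt "0.0788 -0.0003 -0.0021 0 0 0 0" --newtons 30

```text
t: 18.4
ee_pos: [0.3935, 0.3589, 0.1698]
ee_rot: [1.901, 0.559, -1.896]
ft_force: [-0.6, 0.5, 2.1]
finger_gap: 0.0162
```

Run:
```python
from h import *
st()
```

```text
t 18.4 grasp [0.3938 0.3592 0.0228] yaw -57.29 xaxis [ 0.002  0.002 -1.   ] gap 0.0162 F [-0.6  0.5  2.1] M [-0.01  0.18  0.01] q7 -1.33
```

>>> carry_out --pt "0 0 0.005 0 0 0 0" --pt "0 0 0.014 0 0 0 0" --pt "0 0 0.024 0 0 0 0" --pt "0 0 0.034 0 0 0 0" --pt "0 0 0.044 0 0 0 0" --pt "0 0 0.052 0 0 0 0" --pt "0 0 0.057 0 0 0 0" --pt "0 0 0.059 0 0 0 0" --pt "0 0 0.059 0 0 0 0"

```text
t: 19.52
ee_pos: [0.3455, 0.3283, 0.1699]
ee_rot: [1.907, 0.56, -1.89]
ft_force: [6.9, 6.2, -6.4]
finger_gap: 0.0163
```

Run:
```python
from h import *
st()
```

```text
t 19.52 grasp [0.3466 0.3291 0.0229] yaw -57.29 xaxis [ 0.007  0.006 -1.   ] gap 0.0163 F [ 6.9  6.2 -6.4] M [ 1.12 -1.14 -0.  ] q7 -1.32
```

>>> carry_out --pt "0 0 -0.0015 0 0 0 0.05" --pt "0 0 -0.0015 0 0 0 0.05" --pt "0 0 -0.0015 0 0 0 0.05" --pt "-0.03 0 0 0 0 0 0.06" --pt "-0.08 0 0 0 0 0 0.06" --pt "-0.13 0 0 0 0 0 0.08" --pt "-0.15 0 0 0 0 0 0.08" --pt "-0.15 0 0 0 0 0 0.08"

```text
t: 20.52
ee_pos: [0.3445, 0.3276, 0.3209]
ee_rot: [1.909, 0.563, -1.889]
ft_force: [-0.9, -0.3, -0.3]
finger_gap: 0.0799
```

Run:
```python
from h import *
st(); grab('wrist','w10'); i,K,W=grab('top','top2')
go([.426,.113,.19],0)
im,K1,W1=load('w1')
for p in [(68,290),(100,345)]: print('tw',px2w(K1,W1,*p,.003)[:2])
a=cv2.resize(cv2.imread('pics/w10.png'),(400,300)); b=cv2.resize(cv2.imread('pics/top2.png')[170:340,250:420],(300,300),interpolation=2); cv2.imwrite('pics/v1.png',np.hstack([a,b]))
```

```text
t 20.52 grasp [0.3456 0.3288 0.1739] yaw -57.27 xaxis [ 0.008  0.008 -1.   ] gap 0.0799 F [-0.9 -0.3 -0.3] M [-0.05  0.15  0.07] q7 -1.5
shift [-0.0184  0.2246  0.0466] turn [-57.27  -0.42  -0.18]
tw [0.33685117 0.17814953]
tw [0.32087242 0.1221648 ]
```

View pics/v1.png

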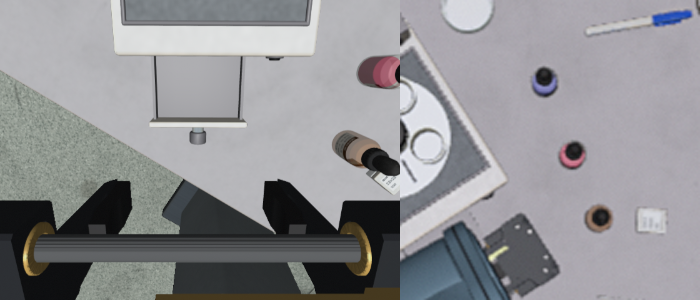

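>>> carry_out --pt "-0.0184 0.2246 0.0466 -57.3 -0.4 -0.2 0.08" --pt "-0.0184 0.2246 0.0466 -57.3 -0.4 -0.2 0.08" --pt "-0.0184 0.2246 0.0466 -57.3 -0.4 -0.2 0.08" --pt "-0.0184 0.2246 0.0466 -57.3 -0.4 -0.2 0.08" --pt "-0.0184 0.2246 0.0466 -57.3 -0.4 -0.2 0.08" --pt "-0.0184 0.2246 0.0466 -57.3 -0.4 -0.2 0.08" --pt "-0.0184 0.2246 0.0466 -57.3 -0.4 -0.2 0.08" --pt "-0.0184 0.2246 0.0466 -57.3 -0.4 -0.2 0.08" --pt "-0.0184 0.2246 0.0466 -57.3 -0.4 -0.2 0.08" --pt "-0.0184 0.2246 0.0466 -57.3 -0.4 -0.2 0.08"

```text
t: 21.88
ee_pos: [0.426, 0.1132, 0.3369]
ee_rot: [1.209, 1.21, -1.209]
ft_force: [-0.5, -0.1, -0.1]
finger_gap: 0.0802
```

```bash
cat > box.py <<'E'
from h import *
def box(fn,guess=(.426,.113),th=200):
    im,K,W=load(fn); g=cv2.cvtColor(im,6); m=cv2.morphologyEx((g>th).astype(np.uint8),cv2.MORPH_CLOSE,np.ones((9,9)))
    u,v=w2px(K,W,[*guess,.018]); n,l,s,c=cv2.connectedComponentsWithStats(m)
    for k in range(1,n):
        if s[k][4]<60 : continue
        cs,_=cv2.findContours((l==k).astype(np.uint8),0,1); q=np.array([px2w(K,W,a,b,.018)[:2] for a,b in max(cs,key=cv2.contourArea)[:,0]],np.float32)
        r=cv2.minAreaRect(q*1000)
        if np.hypot(*(np.array(r[0])/1000-guess))<.12: print(fn,'box c',np.round(r[0],1),'size',np.round(r[1],1),'ang',round(r[2],1),'px',c[k].round(0),s[k][4])
E
python3 - <<'E'
from box import *
st(); grab('wrist','w11')
for t in (190,205,220): print(t); box('w11',th=t)
print('top'); box('top2',th=205)
E
```

```text
t 21.88 grasp [0.4259 0.1132 0.1899] yaw 0.02 xaxis [-0.  0. -1.] gap 0.0802 F [-0.5 -0.1 -0.1] M [-0.07  0.06 -0.01] q7 -0.16
190
w11 box c [484.7 117.6] size [374.1 264.7] ang 0.0 px [373. 166.] 142357
205
w11 box c [426.7 114.2] size [34.  27.9] ang 85.3 px [316. 210.] 1783
220
w11 box c [426.5 114.6] size [33.1 27.2] ang 85.3 px [316. 210.] 1688
top
top2 box c [428.1 113.2] size [21.2 21.1] ang 89.5 px [392. 293.] 73
```

Run:
```python
from box import *
go([.4265,.1143,.0215],-4.7)
```

```text
shift [ 0.1685  0.0005 -0.0011] turn [ 4.72 -0.02  0.01]
```

>>> carry_out --pt "0.04 0.0005 -0.0011 4.7 0 0 0.055" --pt "0.09 0.0005 -0.0011 4.7 0 0 0.055" --pt "0.13 0.0005 -0.0011 4.7 0 0 0.055" --pt "0.155 0.0005 -0.0011 4.7 0 0 0.055" --pt "0.167 0.0005 -0.0011 4.7 0 0 0.055" --pt "0.1685 0.0005 -0.0011 4.7 0 0 0.055" --pt "0.1685 0.0005 -0.0011 4.7 0 0 0.0" --pt "0.1685 0.0005 -0.0011 4.7 0 0 0.0" --pt "0.1685 0.0005 -0.0011 4.7 0 0 0" --pt "0.1685 0.0005 -0.0011 4.7 0 0 0" --newtons 20

```text
t: 23.18
ee_pos: [0.4267, 0.1145, 0.169]
ee_rot: [1.27, 1.17, -1.268]
ft_force: [-0.8, 0.6, 7.3]
finger_gap: 0.0289
```

Run:
```python
from box import *
st()
a=np.radians(32.7); X=np.array([np.cos(a),np.sin(a)]);Y=np.array([-X[1],X[0]]); s=np.array([.5237,.4241])
t=s-.150*X+.015*Y; print(t); go([.4265,.1143,.15],-4.7); go([*t,.15],-57.3)
```

```text
t 23.18 grasp [0.4268 0.1146 0.022 ] yaw -4.67 xaxis [ 0.001  0.001 -1.   ] gap 0.0289 F [-0.8  0.6  7.3] M [-0.07  0.26 -0.03] q7 -0.02
[0.38936978 0.35568661]
shift [-1.28e-01 -1.00e-04  1.00e-04] turn [ 0.03 -0.05 -0.04]
shift [-0.1278 -0.0568 -0.2375] turn [ 5.263e+01 -7.000e-02 -1.000e-02]
```

>>> carry_out --pt "-0.02 0 0 0 0 0 0" --pt "-0.06 0 0 0 0 0 0" --pt "-0.11 0 0 0 0 0 0" --pt "-0.128 0 0 4 0 0 0" --pt "-0.128 -0.012 -0.05 13 0 0 0" --pt "-0.128 -0.024 -0.1 23 0 0 0" --pt "-0.128 -0.036 -0.15 33 0 0 0" --pt "-0.128 -0.048 -0.2 43 0 0 0" --pt "-0.128 -0.0568 -0.2375 52.6 0 0 0" --pt "-0.128 -0.0568 -0.2375 52.6 0 0 0" --pt "-0.128 -0.0568 -0.2375 52.6 0 0 0" --pt "-0.128 -0.0568 -0.2375 52.6 0 0 0"

```text
t: 24.68
ee_pos: [0.3898, 0.3543, 0.2973]
ee_rot: [1.899, 0.556, -1.898]
ft_force: [-0.7, -0.6, -0.5]
finger_gap: 0.0285
```

Run:
```python
from box import *
st(); grab('wrist','w12'); go([.3894,.3557,.033],-57.3)
im,K,W=load('w12'); print(w2px(K,W,[.3894,.3557,.14]))
cv2.imwrite('pics/v2.png',cv2.resize(im,(560,420)))
```

```text
t 24.68 grasp [0.3899 0.3543 0.1503] yaw -57.36 xaxis [ 0.001  0.001 -1.   ] gap 0.0285 F [-0.7 -0.6 -0.5] M [-0.02  0.12 -0.01] q7 -1.37
shift [ 0.1174 -0.0013 -0.0003] turn [-0.07 -0.05  0.02]
[311.82805184 321.76551582]
```

>>> carry_out --pt "0.03 -0.0013 -0.0003 0 0 0 0" --pt "0.06 -0.0013 -0.0003 0 0 0 0" --pt "0.085 -0.0013 -0.0003 0 0 0 0" --pt "0.103 -0.0013 -0.0003 0 0 0 0" --pt "0.113 -0.0013 -0.0003 0 0 0 0" --pt "0.118 -0.0013 -0.0003 0 0 0 0" --pt "0.118 -0.0013 -0.0003 0 0 0 0"

```text
t: 25.6
ee_pos: [0.3896, 0.3558, 0.1796]
ee_rot: [1.9, 0.557, -1.898]
ft_force: [0.0, 0.3, -0.7]
finger_gap: 0.0284
```

Run:
```python
from box import *
st()
```

```text
t 25.6 grasp [0.3897 0.3559 0.0326] yaw -57.37 xaxis [ 0.001  0.001 -1.   ] gap 0.0284 F [ 0.   0.3 -0.7] M [-0.02  0.17 -0.04] q7 -1.24
```

>>> carry_out --pt "0.001 0 0 0 0 0 0.04" --pt "0.001 0 0 0 0 0 0.04" --pt "0.001 0 0 0 0 0 0.04" --pt "-0.02 0 0 0 0 0 0.04" --pt "-0.06 0 0 0 0 0 0.04" --pt "-0.11 0 0 0 0 0 0.08" --pt "-0.13 0 0 0 0 0 0.08" --pt "-0.13 0 0 0 0 0 0.08"

```text
t: 26.6
ee_pos: [0.3898, 0.356, 0.3109]
ee_rot: [1.903, 0.559, -1.896]
ft_force: [-0.9, 1.3, -0.6]
finger_gap: 0.068
```

Run:
```python
from box import *
st(); grab('wrist','w13')
im,K,W=load('w13'); g=cv2.cvtColor(im,6); a=np.radians(32.7); X=np.array([np.cos(a),np.sin(a)]);Y=np.array([-X[1],X[0]]); s=np.array([.5237,.4241])
n,l,st_,c=cv2.connectedComponentsWithStats(cv2.morphologyEx((g>205).astype(np.uint8),cv2.MORPH_CLOSE,np.ones((5,5))))
for k in range(1,n):
    if st_[k][4]>300:
        p=px2w(K,W,*c[k],.027)[:2]-s; print(st_[k],c[k].round(),'mach',(p@X).round(4),(p@Y).round(4))
# knob line & rim
k=s-.2055*X+.015*Y; print('knob px expected',w2px(K,W,[*k,.026])); print('floor ctr',w2px(K,W,[*(s-.147*X+.015*Y),.009]))
```

```text
t 26.6 grasp [0.3902 0.3566 0.1639] yaw -57.36 xaxis [ 0.003  0.004 -1.   ] gap 0.068 F [-0.9  1.3 -0.6] M [-0.05  0.12  0.02] q7 -1.39
[  170     0   350   180 15637] [337. 138.] mach -0.0936 0.0023
[  210     0   274   100 17655] [343.  42.] mach -0.0401 -0.0005
[ 296  204   42   48 1275] [317. 227.] mach -0.149 0.0146
[239 278 152   7 787] [316. 281.] mach -0.1866 0.015
knob px expected [316.34565301 306.11115813]
floor ctr [316.24637169 216.65620793]
```

View pics/w13.png

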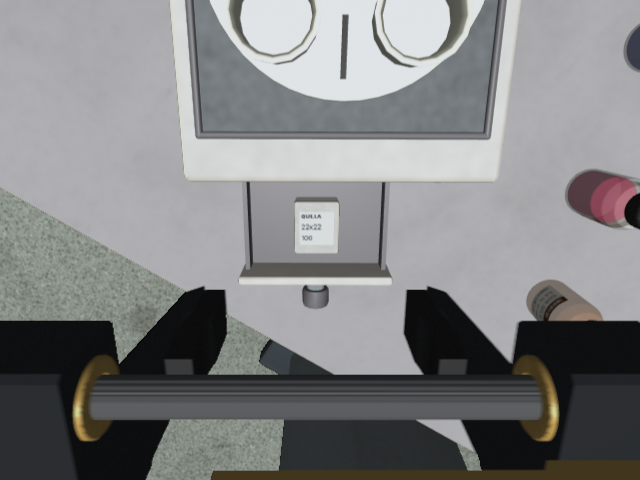

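Run:
```python
from box import *
a=np.radians(32.7); X=np.array([np.cos(a),np.sin(a)]);Y=np.array([-X[1],X[0]]); s=np.array([.5237,.4241])
t=s-.236*X+.015*Y; go([*t,.164],-57.3); go([*t,.025],-57.3)
```

```text
shift [-0.0015  0.0002  0.086 ] turn [-0.05 -0.12  0.06]
shift [0.1375 0.0003 0.0863] turn [-0.05 -0.12  0.06]
```

>>> carry_out --pt "0 0.0002 0.05 0 0 0 0" --pt "0 0.0002 0.086 0 0 0 0" --pt "0 0.0002 0.086 0 0 0 0" --pt "0.03 0.0002 0.086 0 0 0 0" --pt "0.07 0.0002 0.086 0 0 0 0" --pt "0.11 0.0003 0.0863 0 0 0 0" --pt "0.132 0.0003 0.0863 0 0 0 0" --pt "0.1375 0.0003 0.0863 0 0 0 0" --pt "0.1375 0.0003 0.0863 0 0 0 0"

```text
t: 27.78
ee_pos: [0.3175, 0.3093, 0.1717]
ee_rot: [1.9, 0.557, -1.897]
ft_force: [0.3, 0.3, 0.6]
finger_gap: 0.0003
```

Run:
```python
from box import *
st()
```

```text
t 27.77 grasp [0.3176 0.3096 0.0247] yaw -57.38 xaxis [ 0.001  0.002 -1.   ] gap 0.0003 F [0.3 0.3 0.6] M [-0.02  0.1   0.01] q7 -1.19
```

>>> carry_out --pt "0 0 -0.012 0 0 0 0" --pt "0 0 -0.022 0 0 0 0" --pt "0 0 -0.032 0 0 0 0" --pt "0 0 -0.042 0 0 0 0" --pt "0 0 -0.052 0 0 0 0" --pt "0 0 -0.06 0 0 0 0" --pt "0 0 -0.068 0 0 0 0" --pt "0 0 -0.074 0 0 0 0" --pt "0 0 -0.079 0 0 0 0" --pt "0 0 -0.079 0 0 0 0"

```text
t: 29.02
ee_pos: [0.3845, 0.3521, 0.1719]
ee_rot: [1.902, 0.557, -1.896]
ft_force: [1.0, 0.4, 0.4]
finger_gap: 0.0003
```

Run:
```python
from box import *
st()
```

```text
t 29.02 grasp [0.3848 0.3524 0.0249] yaw -57.38 xaxis [ 0.002  0.002 -1.   ] gap 0.0003 F [1.  0.4 0.4] M [-0.04  0.1  -0.01] q7 -1.23
```

>>> carry_out --pt "0 0 -0.003 0 0 0 0" --pt "0 0 -0.005 0 0 0 0" --pt "0 0 -0.007 0 0 0 0" --pt "0 0 -0.009 0 0 0 0" --pt "0 0 -0.009 0 0 0 0"

```text
t: 29.65
ee_pos: [0.3898, 0.3552, 0.1713]
ee_rot: [1.893, 0.555, -1.904]
ft_force: [-9.7, -6.8, 9.5]
finger_gap: 0.0008
```

Run:
```python
from box import *
st()
```

```text
t 29.65 grasp [0.389  0.3549 0.0243] yaw -57.36 xaxis [-0.005 -0.002 -1.   ] gap 0.0008 F [-9.7 -6.8  9.5] M [-1.23  2.    0.08] q7 -1.23
```

>>> carry_out --pt "0 0 0.01 0 0 0 0.0" --pt "0 0 0.02 0 0 0 0.0" --pt "-0.05 0 0.02 0 0 0 0.0" --pt "-0.1 0 0.02 0 0 0 0.03" --pt "-0.16 0 0.02 0 0 0 0.06" --pt "-0.21 0 0.02 0 0 0 0.06" --pt "-0.21 0 0.02 0 0 0 0.06"

```text
t: 30.52
ee_pos: [0.3751, 0.3455, 0.3847]
ee_rot: [1.901, 0.561, -1.899]
ft_force: [-0.3, 0.1, -0.4]
finger_gap: 0.0384
```

Run:
```python
from h import *
st(); go([.50,.21,.24],20)
```

```text
t 30.52 grasp [0.3749 0.3462 0.2377] yaw -57.35 xaxis [-0.001  0.005 -1.   ] gap 0.0384 F [-0.3  0.1 -0.4] M [0.03 0.1  0.01] q7 -1.47
shift [-0.003   0.1814 -0.0321] turn [-77.35  -0.27   0.15]
```

>>> carry_out --pt "-0.003 0.1814 -0.0321 -77.3 -0.3 0.15 0.06" --pt "-0.003 0.1814 -0.0321 -77.3 -0.3 0.15 0.06" --pt "-0.003 0.1814 -0.0321 -77.3 -0.3 0.15 0.06" --pt "-0.003 0.1814 -0.0321 -77.3 -0.3 0.15 0.06" --pt "-0.003 0.1814 -0.0321 -77.3 -0.3 0.15 0.06" --pt "-0.003 0.1814 -0.0321 -77.3 -0.3 0.15 0.06" --pt "-0.003 0.1814 -0.0321 -77.3 -0.3 0.15 0.06" --pt "-0.003 0.1814 -0.0321 -77.3 -0.3 0.15 0.06" --pt "-0.003 0.1814 -0.0321 -77.3 -0.3 0.15 0.06" --pt "-0.003 0.1814 -0.0321 -77.3 -0.3 0.15 0.06" --pt "-0.003 0.1814 -0.0321 -77.3 -0.3 0.15 0.06"

```text
t: 31.9
ee_pos: [0.4999, 0.2101, 0.3867]
ee_rot: [0.949, 1.354, -0.95]
ft_force: [0.9, 0.2, -0.1]
finger_gap: 0.0597
```

```bash
cat > bot.py <<'E'
from h import *
PR=[(58,8.5),(62,8.5),(63,7.5),(70,8),(78,7.5),(84,5.5),(88,1)]
def model(K,W,x,y,zf,off,shape):
    pts=[w2px(K,W,[x+r*1e-3*np.cos(t),y+r*1e-3*np.sin(t),zf+h*1e-3]) for h,r in PR for t in np.arange(0,6.28,.3)]
    hu=cv2.convexHull(np.array(pts,np.float32)); m=cv2.moments(hu); return np.array([m['m10']/m['m00'],m['m01']/m['m00']]),m['m00']
def bottle(fn,guess,zf=0,th=60):
    im,K,W=load(fn); g=im.max(2); n,l,s,c=cv2.connectedComponentsWithStats((g<th).astype(np.uint8))
    p=np.array(guess,float); mc,ar=model(K,W,*p,zf,0,None)
    cand=[k for k in range(1,n) if .5*ar<s[k][4]<1.7*ar and np.hypot(*(c[k]-mc))<90]
    if not cand: print(fn,'none',guess,ar,[(s[k].tolist()) for k in range(1,n) if s[k][4]>200]); return
    k=min(cand,key=lambda k:np.hypot(*(c[k]-mc)))
    for _ in range(6):
        mc,ar=model(K,W,*p,zf,0,None); q=px2w(K,W,*c[k],zf+.073)-px2w(K,W,*mc,zf+.073); p=p+q[:2]
    print(fn,'bottle',p.round(4),'area',s[k][4],'model',round(ar),'box',s[k][:4]); return p
E
python3 - <<'E'
from bot import *
st(); grab('wrist','w14')
for n,gs in [('blue',(.585,.24)),('red',(.5,.21)),('iod',(.425,.181))]:
    for th in (50,65): print(n,th,end=' '); bottle('w14',gs,th=th)
im,K,W=load('w14')
for gs in [(.585,.24),(.5,.21),(.425,.181)]: print(w2px(K,W,[*gs,.02]), w2px(K,W,[*gs,.08]))
E
```

```text
t 31.9 grasp [0.4998 0.21   0.2397] yaw 19.91 xaxis [-0.    -0.001 -1.   ] gap 0.0597 F [ 0.9  0.2 -0.1] M [-0.05  0.02  0.06] q7 0.07
blue 50 w14 bottle [0.5917 0.2429] area 747 model 635 box [435 197  35  32]
blue 65 w14 bottle [0.5924 0.2426] area 828 model 635 box [435 197  35  32]
red 50 w14 bottle [0.5055 0.2096] area 693 model 529 box [309 199  28  33]
red 65 w14 bottle [0.5055 0.2096] area 721 model 529 box [309 199  29  33]
iod 50 w14 bottle [0.4299 0.1806] area 765 model 595 box [194 201  33  33]
iod 65 w14 bottle [0.4299 0.1804] area 814 model 595 box [194 201  34  33]
[424.67311195 198.4076145 ] [445.87113524 217.14442791]
[315.58471692 197.6070357 ] [315.69164744 216.20586251]
[218.3419886  199.72160967] [199.66004439 218.70011251]
```

Run:
```python
from h import *
go([.5055,.2096,.15],-13.4)
```

```text
shift [0.0898 0.0052 0.0024] turn [3.332e+01 3.000e-02 1.000e-02]
```

>>> carry_out --pt "0.03 0.0052 0.0024 10 0 0 0.05" --pt "0.06 0.0052 0.0024 20 0 0 0.05" --pt "0.085 0.0052 0.0024 30 0 0 0.05" --pt "0.0898 0.0052 0.0024 33.3 0 0 0.05" --pt "0.0898 0.0052 0.0024 33.3 0 0 0.05" --pt "0.0898 0.0052 0.0024 33.3 0 0 0.05"

```text
t: 32.7
ee_pos: [0.5058, 0.2097, 0.2974]
ee_rot: [1.378, 1.09, -1.378]
ft_force: [0.2, 1.0, -0.1]
finger_gap: 0.0499
```

Run:
```python
from bot import *
st(); grab('wrist','w15')
bottle('w15',(.5055,.2096)); 
im,K,W=load('w15'); g=im.max(2); u,v=w2px(K,W,[.5055,.2096,.08]).astype(int); print(u,v)
# width of dark per row
for r in range(v-60,v+50,8):
    x=np.where(g[r,u-60:u+60]<60)[0]; print(r,(x.min()+u-60,x.max()+u-60,len(x)) if len(x) else None, im[r,u].tolist())
```

```text
t 32.7 grasp [0.5058 0.2096 0.1504] yaw -13.31 xaxis [ 0.001 -0.    -1.   ] gap 0.0499 F [ 0.2  1.  -0.1] M [-0.1   0.06  0.04] q7 -0.34
w15 bottle [0.5065 0.2102] area 1492 model 1112 box [297 229  40  50]
314 262
202 None [70, 65, 89]
210 None [79, 70, 115]
218 None [125, 110, 178]
226 None [153, 139, 206]
234 (np.int64(304), np.int64(328), 25) [24, 24, 24]
242 (np.int64(299), np.int64(334), 36) [38, 38, 37]
250 (np.int64(297), np.int64(336), 40) [23, 23, 22]
258 (np.int64(299), np.int64(334), 36) [37, 37, 37]
266 (np.int64(302), np.int64(331), 30) [44, 45, 44]
274 (np.int64(306), np.int64(327), 22) [48, 49, 47]
282 None [184, 181, 182]
290 None [185, 181, 182]
298 None [185, 182, 182]
306 None [185, 181, 181]
```

```bash
sed -i 's/^PR=.*/PR=[(53,10.2),(60,10.2),(63,7.5),(70,8),(78,7.5),(84,5.5),(88,1)]/' bot.py
python3 - <<'E'
from bot import *
p=bottle('w15',(.5055,.2096))
for n,gs in [('blue',(.585,.24)),('red',(.5,.21)),('iod',(.425,.181))]: bottle('w14',gs)
go([*p,.081],-13.4)
E
```

```text
w15 bottle [0.5061 0.2084] area 1492 model 1427 box [297 229  40  50]
w14 bottle [0.5943 0.242 ] area 824 model 825 box [435 197  35  32]
w14 bottle [0.5061 0.2082] area 714 model 687 box [309 199  28  33]
w14 bottle [0.4291 0.1786] area 807 model 773 box [194 201  34  33]
shift [0.0695 0.0005 0.0011] turn [ 0.07 -0.01 -0.03]
```

>>> carry_out --pt "0.03 0.0005 0.0011 0 0 0 0.045" --pt "0.055 0.0005 0.0011 0 0 0 0.045" --pt "0.067 0.0005 0.0011 0 0 0 0.045" --pt "0.0695 0.0005 0.0011 0 0 0 0.045" --pt "0.0695 0.0005 0.0011 0 0 0 0.0" --pt "0.0695 0.0005 0.0011 0 0 0 0.0" --pt "0.0695 0.0005 0.0011 0 0 0 0.0" --pt "0.0695 0.0005 0.0011 0 0 0 0.0" --pt "0.0695 0.0005 0.0011 0 0 0 0.0" --newtons 20

```text
t: 33.88
ee_pos: [0.5064, 0.2086, 0.2285]
ee_rot: [1.38, 1.09, -1.377]
ft_force: [-0.5, -0.2, 5.1]
finger_gap: 0.014
```

Run:
```python
from h import *
st(); go([.5061,.2084,.245],-13.4); go([.5348,.4708,.245],-13.4); go([.5348,.4708,.141],-13.4)
```

```text
t 33.88 grasp [0.5066 0.2087 0.0815] yaw -13.32 xaxis [ 0.001  0.    -1.   ] gap 0.014 F [-0.5 -0.2  5.1] M [-0.07  0.12 -0.01] q7 -0.27
shift [-1.635e-01  0.000e+00  1.000e-04] turn [ 0.08 -0.05 -0.07]
shift [-0.1634 -0.0325 -0.2618] turn [ 0.08 -0.05 -0.07]
shift [-0.0594 -0.0327 -0.2617] turn [ 0.08 -0.05 -0.07]
```

>>> carry_out --pt "-0.02 0 0 0 0 0 0" --pt "-0.06 0 0 0 0 0 0" --pt "-0.11 0 0 0 0 0 0" --pt "-0.15 0 0 0 0 0 0" --pt "-0.1635 -0.003 -0.03 0 0 0 0" --pt "-0.1635 -0.01 -0.08 0 0 0 0" --pt "-0.1635 -0.017 -0.13 0 0 0 0" --pt "-0.1635 -0.023 -0.18 0 0 0 0" --pt "-0.1635 -0.029 -0.23 0 0 0 0" --pt "-0.1635 -0.0322 -0.255 0 0 0 0" --pt "-0.1635 -0.0325 -0.2618 0 0 0 0" --pt "-0.1635 -0.0325 -0.2618 0 0 0 0" --pt "-0.1635 -0.0325 -0.2618 0 0 0 0"

```text
t: 35.5
ee_pos: [0.5354, 0.469, 0.3926]
ee_rot: [1.381, 1.088, -1.379]
ft_force: [-0.4, -0.2, -0.4]
finger_gap: 0.0142
```

Run:
```python
from h import *
st(); grab('wrist','w16'); i,K,W=grab('top','top3'); go([.5346,.4708,.141],-13.4)
im,K,W=load('w16')
s=np.array([.5237,.4241])
for a in (166.6,256.6,346.6):
    p=s+.048*np.array([np.cos(np.radians(a)),np.sin(np.radians(a))]); print(a,w2px(K,W,[*p,.08]))
```

```text
t 35.5 grasp [0.5356 0.4689 0.2456] yaw -13.45 xaxis [ 0.002 -0.    -1.   ] gap 0.0142 F [-0.4 -0.2 -0.4] M [-0.08  0.07 -0.02] q7 -0.74
shift [ 0.1045 -0.0011 -0.0012] turn [-0.03 -0.03 -0.08]
166.6 [248.1416804  275.46962307]
256.6 [313.51528653 333.18898964]
346.6 [378.49132384 275.1442051 ]
```

>>> carry_out --pt "0 -0.0011 -0.0012 0 0 0 0" --pt "0 -0.0011 -0.0012 0 0 0 0" --pt "0.03 -0.0011 -0.0012 0 0 0 0" --pt "0.06 -0.0011 -0.0012 0 0 0 0" --pt "0.08 -0.0011 -0.0012 0 0 0 0" --pt "0.09 -0.0011 -0.0012 0 0 0 0" --pt "0.096 -0.0011 -0.0012 0 0 0 0" --pt "0.096 -0.0011 -0.0012 0 0 0 0"

```text
t: 36.6
ee_pos: [0.5348, 0.4709, 0.2968]
ee_rot: [1.381, 1.088, -1.378]
ft_force: [0.3, 0.1, -1.0]
finger_gap: 0.014
```

Run:
```python
from h import *
st();  go([.5346,.4708,.140],-13.4)
```

```text
t 36.6 grasp [0.535  0.471  0.1498] yaw -13.43 xaxis [ 0.002  0.    -1.   ] gap 0.014 F [ 0.3  0.1 -1. ] M [-0.07  0.1  -0.08] q7 -0.7
shift [ 0.0098 -0.0001  0.0002] turn [-0.03 -0.05 -0.1 ]
```

>>> carry_out --pt "0.004 0 0 0 0 0 0" --pt "0.008 0 0 0 0 0 0" --pt "0.0098 0 0 0 0 0 0" --pt "0.0098 0 0 0 0 0 0"

```text
t: 37.1
ee_pos: [0.5348, 0.4709, 0.2869]
ee_rot: [1.381, 1.088, -1.378]
ft_force: [-1.0, 0.3, -0.7]
finger_gap: 0.0142
```

Run:
```python
from h import *
st();  go([.4291,.1786,.2],76.6)
```

```text
t 37.1 grasp [0.535  0.4709 0.1399] yaw -13.43 xaxis [ 0.002  0.    -1.   ] gap 0.0142 F [-1.   0.3 -0.7] M [-0.04  0.11 -0.02] q7 -0.7
shift [-0.0604 -0.0348  0.3088] turn [ 8.997e+01 -1.000e-01 -4.000e-02]
```

>>> carry_out --pt "0.0012 0 0 0 0 0 0" --pt "0.0012 0 0 0 0 0 0" --pt "0.0012 0 0 0 0 0 0.035" --pt "0.0012 0 0 0 0 0 0.035" --pt "0.0012 0 0 0 0 0 0.035" --pt "-0.02 0 0 0 0 0 0.035" --pt "-0.06 0 0 0 0 0 0.035" --pt "-0.1 0 0 0 0 0 0.05" --pt "-0.12 0 0 0 0 0 0.05" --pt "-0.12 0 0 0 0 0 0.05"

```text
t: 38.35
ee_pos: [0.5349, 0.4709, 0.4087]
ee_rot: [1.384, 1.089, -1.376]
ft_force: [0.4, 0.2, -1.0]
finger_gap: 0.0495
```

Run:
```python
from bot import *
st(); grab('wrist','w17'); bottle('w17',(.535,.4709),zf=.058);  go([.5943,.242,.17],76.6)
```

```text
t 38.35 grasp [0.5354 0.4713 0.2617] yaw -13.43 xaxis [ 0.004  0.003 -1.   ] gap 0.0495 F [ 0.4  0.2 -1. ] M [-0.04  0.03  0.02] q7 -0.74
w17 none (0.535, 0.4709) 886.4090608812403 [[264, 207, 83, 113, 4128], [0, 286, 640, 194, 58905], [142, 383, 348, 3, 936]]
shift [0.0897 0.1113 0.2087] turn [ 8.997e+01 -1.000e-01 -2.000e-02]
```

>>> carry_out --pt "0 0.03 0.056 -10 0 0 0.05" --pt "0 0.06 0.112 -20 0 0 0.05" --pt "0 0.08 0.15 -30 0 0 0.05" --pt "0 0.1 0.187 -40 0 0 0.05" --pt "0 0.1113 0.2087 -50 0 0 0.05" --pt "0.03 0.1113 0.2087 -60 0 0 0.05" --pt "0.06 0.1113 0.2087 -70 0 0 0.05" --pt "0.09 0.1113 0.2087 -80 0 0 0.05" --pt "0.09 0.1113 0.2087 -90 0 0 0.05" --pt "0.09 0.1113 0.2087 -90 0 0 0.05" --pt "0.09 0.1113 0.2087 -90 0 0 0.05"

```text
t: 39.78
ee_pos: [0.5941, 0.242, 0.3162]
ee_rot: [0.187, 1.562, -0.186]
ft_force: [-0.2, 0.2, -0.5]
finger_gap: 0.05
```

Run:
```python
from bot import *
st(); grab('wrist','w18'); p=bottle('w18',(.5943,.242));  go([*p,.081],76.6)
```

```text
t 39.77 grasp [0.5943 0.242  0.1692] yaw 76.38 xaxis [ 0.001  0.    -1.   ] gap 0.05 F [-0.2  0.2 -0.5] M [ 0.06 -0.01 -0.03] q7 1.0
w18 bottle [0.5944 0.2419] area 1202 model 1191 box [297 219  37  43]
shift [ 0.0885 -0.0002  0.0001] turn [-0.18  0.07 -0.04]
```

Consistent; grasp and lift.

>>> carry_out --pt "0.04 0 0 0 0 0 0.045" --pt "0.07 0 0 0 0 0 0.045" --pt "0.085 0 0 0 0 0 0.045" --pt "0.0885 0 0 0 0 0 0.045" --pt "0.0885 0 0 0 0 0 0" --pt "0.0885 0 0 0 0 0 0" --pt "0.0885 0 0 0 0 0 0" --pt "0.0885 0 0 0 0 0 0" --pt "0.0885 0 0 0 0 0 0" --pt "0.06 0 0 0 0 0 0" --pt "0.01 0 0 0 0 0 0" --pt "-0.04 0 0 0 0 0 0" --pt "-0.076 0 0 0 0 0 0" --pt "-0.076 0 0 0 0 0 0" --newtons 20

```text
t: 41.58
ee_pos: [0.5949, 0.2423, 0.3955]
ee_rot: [0.189, 1.557, -0.183]
ft_force: [-1.2, -0.4, -0.1]
finger_gap: 0.0139
```

Run:
```python
from bot import *
st(); go([.5704,.4130,.245],76.6)
```

```text
t 41.58 grasp [0.5958 0.2427 0.2485] yaw 76.42 xaxis [ 0.006  0.003 -1.   ] gap 0.0139 F [-1.2 -0.4 -0.1] M [ 0.03 -0.02 -0.03] q7 0.98
shift [ 0.0039  0.1602 -0.0639] turn [-0.18  0.31 -0.25]
```

>>> carry_out --pt "0 0.03 -0.012 0 0.3 -0.25 0" --pt "0 0.075 -0.03 0 0.3 -0.25 0" --pt "0 0.12 -0.048 0 0.3 -0.25 0" --pt "0.003 0.15 -0.06 0 0.3 -0.25 0" --pt "0.0039 0.1602 -0.0639 0 0.3 -0.25 0" --pt "0.0039 0.1602 -0.0639 0 0.3 -0.25 0" --pt "0.0039 0.1602 -0.0639 0 0.3 -0.25 0" --pt "0.0039 0.1602 -0.0639 0 0.3 -0.25 0"

```text
t: 42.58
ee_pos: [0.5712, 0.4114, 0.3922]
ee_rot: [0.187, 1.562, -0.188]
ft_force: [-0.8, 0.6, 0.2]
finger_gap: 0.0137
```

Run:
```python
from bot import *
st(); go([.5704,.4130,.149],76.6)
```

```text
t 42.58 grasp [0.5712 0.4113 0.2452] yaw 76.29 xaxis [ 0.    -0.001 -1.   ] gap 0.0137 F [-0.8  0.6  0.2] M [ 0.02 -0.03  0.05] q7 0.74
shift [ 0.0962  0.0014 -0.0012] turn [-0.31  0.03  0.03]
```

>>> carry_out --pt "0 0.0014 -0.0012 0 0 0 0" --pt "0 0.0014 -0.0012 0 0 0 0" --pt "0.03 0.0014 -0.0012 0 0 0 0" --pt "0.06 0.0014 -0.0012 0 0 0 0" --pt "0.08 0.0014 -0.0012 0 0 0 0" --pt "0.09 0.0014 -0.0012 0 0 0 0" --pt "0.0962 0.0014 -0.0012 0 0 0 0" --pt "0.0962 0.0014 -0.0012 0 0 0 0"

```text
t: 43.58
ee_pos: [0.5706, 0.413, 0.2963]
ee_rot: [0.188, 1.562, -0.188]
ft_force: [0.2, -0.1, -0.6]
finger_gap: 0.0139
```

Run:
```python
from bot import *
st(); go([.5704,.4130,.139],76.6); go([.4291,.1786,.25],76.6)
```

```text
t 43.58 grasp [0.5707 0.413  0.1493] yaw 76.29 xaxis [ 0.001 -0.    -1.   ] gap 0.0139 F [ 0.2 -0.1 -0.6] M [-0.01 -0.03  0.03] q7 0.75
shift [ 0.0103 -0.0001 -0.0002] turn [-0.31  0.06  0.01]
shift [-0.1008 -0.2613 -0.0818] turn [-0.31  0.06  0.01]
```

>>> carry_out --pt "0.006 0 0 0 0 0 0" --pt "0.0108 0 0 0 0 0 0" --pt "0.0108 0 0 0 0 0 0" --pt "0.0108 0 0 0 0 0 0.035" --pt "0.0108 0 0 0 0 0 0.035" --pt "0.0108 0 0 0 0 0 0.035" --pt "-0.02 0 0 0 0 0 0.035" --pt "-0.06 0 0 0 0 0 0.035" --pt "-0.1 0 0 0 0 0 0.05" --pt "-0.115 -0.03 -0.01 0 0 0 0.05" --pt "-0.115 -0.08 -0.025 0 0 0 0.05" --pt "-0.115 -0.13 -0.04 0 0 0 0.05" --pt "-0.115 -0.18 -0.056 0 0 0 0.05" --pt "-0.115 -0.23 -0.072 0 0 0 0.05" --pt "-0.1 -0.255 -0.08 0 0 0 0.05" --pt "-0.06 -0.2613 -0.0818 0 0 0 0.05" --pt "-0.0207 -0.2613 -0.0818 0 0 0 0.05" --pt "-0.0207 -0.2613 -0.0818 0 0 0 0.05" --pt "-0.0207 -0.2613 -0.0818 0 0 0 0.05"

```text
t: 45.95
ee_pos: [0.4297, 0.1788, 0.318]
ee_rot: [0.188, 1.561, -0.187]
ft_force: [-0.0, 0.3, -0.1]
finger_gap: 0.0504
```

Run:
```python
from bot import *
st(); grab('wrist','w19'); grab('top','top4'); p=bottle('w19',(.4291,.1786));  go([*p,.081],76.6)
crop('top4','top4c',170,170,370,340,4)
```

```text
t 45.95 grasp [0.43   0.1789 0.171 ] yaw 76.29 xaxis [ 0.002  0.    -1.   ] gap 0.0504 F [-0.   0.3 -0.1] M [ 0.05 -0.   -0.03] q7 0.96
w19 bottle [0.4286 0.1783] area 1205 model 1170 box [296 216  37  43]
shift [ 0.0904 -0.0012 -0.0013] turn [-0.3   0.17 -0.11]
```

>>> carry_out --pt "0.04 -0.0012 -0.0013 0 0 0 0.045" --pt "0.07 -0.0012 -0.0013 0 0 0 0.045" --pt "0.085 -0.0012 -0.0013 0 0 0 0.045" --pt "0.0904 -0.0012 -0.0013 0 0 0 0.045" --pt "0.0904 -0.0012 -0.0013 0 0 0 0.045" --pt "0.0904 -0.0012 -0.0013 0 0 0 0" --pt "0.0904 -0.0012 -0.0013 0 0 0 0" --pt "0.0904 -0.0012 -0.0013 0 0 0 0" --pt "0.0904 -0.0012 -0.0013 0 0 0 0" --pt "0.0904 -0.0012 -0.0013 0 0 0 0" --pt "0.06 -0.0012 -0.0013 0 0 0 0" --pt "0.01 -0.0012 -0.0013 0 0 0 0" --pt "-0.04 -0.0012 -0.0013 0 0 0 0" --pt "-0.075 -0.0012 -0.0013 0 0 0 0" --pt "-0.075 -0.0012 -0.0013 0 0 0 0"

```text
t: 47.92
ee_pos: [0.4287, 0.1782, 0.3955]
ee_rot: [0.191, 1.556, -0.184]
ft_force: [0.3, -0.1, -1.4]
finger_gap: 0.014
```

Run:
```python
from bot import *
st(); go([.4770,.4352,.245],76.6)
```

```text
t 47.92 grasp [0.4298 0.1788 0.2485] yaw 76.3 xaxis [ 0.007  0.004 -1.   ] gap 0.014 F [ 0.3 -0.1 -1.4] M [ 0.02 -0.01  0.01] q7 0.92
shift [ 0.0049  0.2611 -0.014 ] turn [-0.3   0.36 -0.32]
```

>>> carry_out --pt "0 0.03 -0.002 0 0.36 -0.32 0" --pt "0 0.08 -0.004 0 0.36 -0.32 0" --pt "0 0.13 -0.007 0 0.36 -0.32 0" --pt "0 0.18 -0.01 0 0.36 -0.32 0" --pt "0.002 0.23 -0.012 0 0.36 -0.32 0" --pt "0.0049 0.255 -0.014 0 0.36 -0.32 0" --pt "0.0049 0.2611 -0.014 0 0.36 -0.32 0" --pt "0.0049 0.2611 -0.014 0 0.36 -0.32 0" --pt "0.0049 0.2611 -0.014 0 0.36 -0.32 0" --pt "0.0049 0.2611 -0.014 0 0.36 -0.32 0"

```text
t: 49.18
ee_pos: [0.4773, 0.4342, 0.3922]
ee_rot: [0.189, 1.562, -0.189]
ft_force: [0.2, -0.0, 0.0]
finger_gap: 0.014
```

Run:
```python
from bot import *
st(); go([.4770,.4352,.149],76.6)
```

```text
t 49.17 grasp [0.4773 0.4342 0.2452] yaw 76.21 xaxis [ 0. -0. -1.] gap 0.014 F [ 0.2 -0.   0. ] M [ 0.01  0.   -0.05] q7 0.61
shift [ 0.0962  0.0009 -0.0005] turn [-0.39  0.01  0.01]
```

>>> carry_out --pt "0 0.0009 -0.0005 0 0 0 0" --pt "0 0.0009 -0.0005 0 0 0 0" --pt "0.03 0.0009 -0.0005 0 0 0 0" --pt "0.06 0.0009 -0.0005 0 0 0 0" --pt "0.08 0.0009 -0.0005 0 0 0 0" --pt "0.09 0.0009 -0.0005 0 0 0 0" --pt "0.0962 0.0009 -0.0005 0 0 0 0" --pt "0.0962 0.0009 -0.0005 0 0 0 0"

```text
t: 50.18
ee_pos: [0.4772, 0.4353, 0.2963]
ee_rot: [0.189, 1.562, -0.189]
ft_force: [-0.3, 0.0, -1.5]
finger_gap: 0.0139
```

Run:
```python
from bot import *
st(); go([.4770,.4352,.139],76.6)
```

```text
t 50.17 grasp [0.4772 0.4353 0.1493] yaw 76.22 xaxis [ 0.  0. -1.] gap 0.0139 F [-0.3  0.  -1.5] M [-0.   -0.06  0.01] q7 0.63
shift [ 0.0103 -0.0002 -0.0001] turn [-0.38  0.02 -0.02]
```

>>> carry_out --pt "0.006 0 0 0 0 0 0" --pt "0.0108 0 0 0 0 0 0" --pt "0.0108 0 0 0 0 0 0" --pt "0.0108 0 0 0 0 0 0.035" --pt "0.0108 0 0 0 0 0 0.035" --pt "0.0108 0 0 0 0 0 0.035" --pt "-0.02 0 0 0 0 0 0.035" --pt "-0.06 0 0 0 0 0 0.035" --pt "-0.1 0 0 0 0 0 0.035" --pt "-0.15 0 0 0 0 0 0.08" --pt "-0.17 0 0.03 0 0 0 0.08" --pt "-0.17 0 0.048 0 0 0 0.08" --pt "-0.17 0 0.048 0 0 0 0.08" --pt "-0.17 0 0.048 0 0 0 0.08"

```text
t: 51.92
ee_pos: [0.5228, 0.4241, 0.4644]
ee_rot: [0.187, 1.565, -0.19]
ft_force: [-0.3, 0.4, 0.6]
finger_gap: 0.0795
```

Run:
```python
from bot import *
st(); grab('wrist','w20'); i,K,W=grab('side','s2')
w=cv2.imread('pics/w20.png')[:330]; s=cv2.resize(cv2.imread('pics/s2.png')[170:310,150:440],None,fx=2.2,fy=1.9,interpolation=2)[:,:640]
s=cv2.copyMakeBorder(s,0,0,0,640-s.shape[1],cv2.BORDER_CONSTANT); cv2.imwrite('pics/v3.png',np.vstack([w,s])); print(np.vstack([w,s]).shape)
```

```text
t 51.92 grasp [0.5224 0.4239 0.3174] yaw 76.25 xaxis [-0.003 -0.001 -1.   ] gap 0.0795 F [-0.3  0.4  0.6] M [-0.02 -0.01  0.01] q7 0.67
(596, 640, 3)
```

View pics/v3.png

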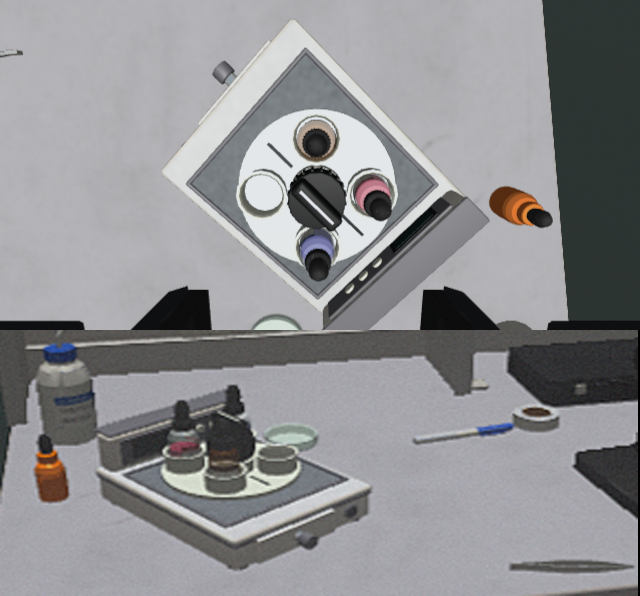

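Run:
```python
from bot import *
for g in [(.535,.471),(.5704,.413),(.477,.4352)]: bottle('w20',g,zf=.058)
im,K,W=load('w20'); a=np.radians(32.7); X=np.array([np.cos(a),np.sin(a)]);Y=np.array([-X[1],X[0]]); s=np.array([.5237,.4241])
p=px2w(K,W,223,72,.026)[:2]-s; print('knob',p@X,p@Y)
job.close_job()
```

```text
w20 bottle [0.5346 0.4704] area 638 model 630 box [364 190  27  31]
w20 bottle [0.5706 0.4135] area 630 model 629 box [305 249  26  32]
w20 bottle [0.4772 0.4351] area 599 model 596 box [303 129  27  29]
knob -0.1334364857707702 0.016022054498857657
the job is handed in; nothing more can be done
```

The job is done and handed in at about 52 s of the 208 s allowed; no check I made disagreed with the result.

- **Carousel:** I lifted it by the grip bar and lowered it onto the spindle until it rested on the seat (height 0.1238 m against 0.1237 m expected). I then turned the bar clockwise to the stop, where the moment rose to 0.5 N m. The camera shows the bar in line with both lock marks.
- **Drawer:** I pulled it fully open (it started about 9 mm open) and laid the cover glass box flat in it. I then pushed it shut against its stop with about 12 N. The knob moved about 65 mm in all, and its final position fits a shut drawer.
- **Bottles:** Red, blue and iodine each stand upright in their own cup. The last wrist picture puts them within 1 mm of the cup centres, and the gripper was clear and touching nothing.
- **Left alone:** I did not handle the dish, tape, marker or orange bottle. The last picture shows them standing undisturbed.

Early on, the wrist camera readings disagreed with each other by 1 to 2 mm depending on height. I worked around that with views from two angles, and it caused no trouble later.

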